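Unclip the patio light pods and tip them into the storage tub

ROBOT

A 6-joint arm with a two-finger parallel gripper is mounted at the origin on the work surface. World frame = base frame: x ahead of the robot, y to its left, z up, the work surface at z = 0. Lengths are in mm, angles in rad, forces in N, time in s.
With the tool pointing down it reaches from about 400 to 925 mm from the base axis. Payload 12.5 kg.
Tool frame: the origin (TCP) lies between the finger pads; the fingertips stand env.tip_extent ahead of it and the grasp point (between the pads) lies 11 mm behind it (env.tip_extent is the distance from the TCP to the fingertips, in mm); z points along the fingers, y is the line along which they close (so a half turn about z gives the same grasp; the last joint's range is limited). The gripper opens to 95 mm and grips with 3 to 60 N. Pads are 20 mm wide; open, the fingers measure 119 mm over their backs; the gripper's body (75 mm by 180 mm) begins 59 mm behind the grasp point.
Start: joints at [-1.224, 0.491, 1.559, -0, 1.092, -0.106], TCP at [273.453, -562.026, 185.961] pointing down, gripper open.
Joint ranges: [-3.1, 3.1], [-0.84, 2.19], [0.05, 2.79], [-1.13, 4.28], [0.06, 2.93], [-2.69, 2.69]. Speed limits (rad/s): [2.22, 2.22, 2.79, 3.14, 3.14, 3.14].

INTERFACE

Orientations are given as [roll, pitch, yaw] about the fixed x, y, z axes, in that order (R = Rz(yaw) Ry(pitch) Rx(roll)).
In Python, from cell import env gives the robot as it stands.
- The arm moves only by the tool carry_out, never from a script. Its argument "motion" is a list of rows, each a list of 5 numbers: the shift along the tool's x, y, z in mm, then the turn about the tool's z in degrees, then the closure, from 0 (fully open) to 1 (shut). A call has 1 to 12 rows; each row shifts and turns the commanded pose from where the row before left it, along the tool's axes as they then stand; what a row does not reach is not made up. A row lasts 1/10 s, in which the tool goes at most 50 mm and 8.59 degrees, less where a joint would pass 70% of its speed; a pose out of reach is approached as far as the arm can. A call with a gripper value outside its range is refused whole. The fingers move at their own pace and stop on an object; the grip force is fixed at half the most. Time passes only in rows, so rows that do not move let the fingers close. It gives the time, the measured TCP pose, the force, the opening and the grip force at its end, in the units of the state.
- env.state(): the state, without advancing time (a new reading comes with each control period).
- env.read_camera(name): name is "scene" or "side" or "wrist"; returns a dict with "color" (420x560x3 uint8, red, green, blue), "K" (3x3 intrinsics, pixels), "R" (3x3) and "t" (3): a world point X has camera coordinates R X + t; the wrist camera has in their place "hand_eye" (4x4, takes a point from camera to tool coordinates, whose origin is the TCP and whose axes are the flange's). Camera axes: x right, y down, z forward; pixel columns grow to the right and rows downward; lengths in mm; the calibration is good to about 2 mm. A picture is of the moment at which its call begins: read the wrist's pose just before it. There is no depth.
- env.job_done(): hands the job in; it is judged then, once.
The state is a dict: "t": time; "joints": joint angles; "qvel": joint speeds; "tau": joint torques, N m; "eef_pos": TCP position; "tcp_rot": TCP orientation; "ft_force": force on the tool from outside, world axes, zero at the start; "moment": the same for the moment, N m; "opening": opening from 0.0 (shut) to 1.0 (fully open); "grip_force": force on a finger pad.
Only numpy, scipy, OpenCV 4.12 (cv2) and the standard library are available. Lean on these libraries where they do the work, as an engineer would, in place of code of your own. Each camera call takes 0.05 s, during which the arm holds its last target. There are 200 camera calls.

TASK

Switch the solar lantern off at its toggle; only then pull the light pods off their charging dock and load all of them into the bamboo tray on its mat. When all are aboard, carry the tray over the steel tub, tip it so that all the pods slide out over its open edge into the tub, and set the tray back down on its mat. Leave the plant pot and the candle jar where they are, and the tub upright.

Things in the scene. Friction and masses are not known exactly. Their poses are not given: they have to be found in the camera images.
- toggle (a joint): the black toggle lever on the front of the solar lantern's base plate: 0 = on (leans to +y, the robot's left), 1.0 rad = off (leans to -y, the robot's right); it hinges about a fixed axis along world x, stays where it is left and moves at under 2 N
- toggle_tip (a point): centre of the 26 mm ball at the tip of the toggle lever, 70 mm from the lever's hinge; the tip is about 98 mm above the table, and goes 67 mm to -y as the lever goes from 0 to 1.0 rad (half of that when upright)
- lantern: solar lantern fixed to the table: black base plate 207 x 120 x 15 mm and a lantern 108 mm across and 212 mm tall whose axis is 55 mm to +x of the origin; origin on the table; the lever's hinge is 65 mm to -x of the origin, 37 mm up (axes parallel to the world's)
- dock: black charging dock fixed to the table, a plate 240 (its x) x 150 (its y) x 12 mm with six grey studs 42 x 31 x 22 mm at x = -70, 0, +70 and y = -33, +33 mm; origin in the centre of its underside. A sprung detent holds each pod on its stud: gripped by the fin and pulled straight up it snaps free at 9 to 14 N within the first 5 mm, and is off the stud after 23 mm
- mat: grey mat fixed to the table, 236 (x) x 186 (y) x 3 mm, the tray's place; origin in the centre of its underside
- tray: loose bamboo tray, 0.36 kg, 216 (its x) x 160 (its y), floor 6 mm thick; origin in the centre of its underside. The back wall along its +y edge is 14 mm thick and 40 mm tall and carries the handle; low side walls 26 mm tall and 6 mm thick at the x ends; the -y edge is open, without a wall, so that things slide out over it when that edge is tipped down (pods start to slide at 18 to 26 degrees)
- tray_handle (a point): grip point in the tray's upright handle board, which is 14 mm thick (tray y), 90 mm long (tray x) and reaches from the floor to 90 mm above the tray's underside; the point is 72 mm above the underside, 73 mm to +y of the tray's origin
- tray_lip (a point): middle of the tray's open edge, on top of the floor: 80 mm to -y of the tray's origin, 6 mm above the underside
- tub: loose open steel storage tub, 240 (its x) x 200 (its y) x 90 mm tall, 5 mm walls, 0.9 kg; origin in the centre of its underside
- pod1: light pod (absent in some starts), 0.07 kg: white hollow body 58 (its x) x 52 (its y) x 30 mm, with dark solar panels and a grey grip fin on top, 44 (x) x 14 (y) x 22 mm, centred, its top 52 mm above the underside; origin in the centre of its underside, axes parallel to the dock's while docked
- pod2: light pod (absent in some starts), 0.07 kg: white hollow body 58 (its x) x 52 (its y) x 30 mm, with dark solar panels and a grey grip fin on top, 44 (x) x 14 (y) x 22 mm, centred, its top 52 mm above the underside; origin in the centre of its underside, axes parallel to the dock's while docked
- pod3: light pod (absent in some starts), 0.07 kg: white hollow body 58 (its x) x 52 (its y) x 30 mm, with dark solar panels and a grey grip fin on top, 44 (x) x 14 (y) x 22 mm, centred, its top 52 mm above the underside; origin in the centre of its underside, axes parallel to the dock's while docked
- pod4: light pod (absent in some starts), 0.07 kg: white hollow body 58 (its x) x 52 (its y) x 30 mm, with dark solar panels and a grey grip fin on top, 44 (x) x 14 (y) x 22 mm, centred, its top 52 mm above the underside; origin in the centre of its underside, axes parallel to the dock's while docked
- pod5: light pod (absent in some starts), 0.07 kg: white hollow body 58 (its x) x 52 (its y) x 30 mm, with dark solar panels and a grey grip fin on top, 44 (x) x 14 (y) x 22 mm, centred, its top 52 mm above the underside; origin in the centre of its underside, axes parallel to the dock's while docked
- pod6: light pod (absent in some starts), 0.07 kg: white hollow body 58 (its x) x 52 (its y) x 30 mm, with dark solar panels and a grey grip fin on top, 44 (x) x 14 (y) x 22 mm, centred, its top 52 mm above the underside; origin in the centre of its underside, axes parallel to the dock's while docked
- plantpot: green plastic plant pot, 90 mm across, 85 mm tall: a bystander; origin on its underside
- candle: terracotta-coloured candle jar, 80 mm across, 75 mm tall: a bystander; origin on its underside
Mind the look-alikes: they are no part of the job. What is shaped like the pod5 but blue is not meant.

How it is judged:
By the outcome, as a careful person would: the job done as asked, in the order asked, and still so for the second after the job is handed in, with the robot touching nothing.
Of pod1, pod2, pod3, pod4, pod5, pod6 only 3 to 5 are there at a start; the rules pass over those that are not, and their reading is None.
At some moment in a run one of tray, tub may be knocked a few centimetres aside while the robot is not near it.
It also fails if it takes over 210 s, if anything falls off the work surface, if the arm or the gripper's body presses on something with over 40 N, if the wrist force passes 120 N, or if a joint passes its speed limit or range.

## Working session

There is one attempt and no reset: what is moved stays moved. The work goes in short steps, Python scripts to look and compute and a tool call to move; the robot and the scene stay as the last step left them, time stands still between calls to the robot, and variables do not carry over. Pictures are saved under pics/ and viewed, at most 14 in all, crops included, and the job is handed in when it is done.

Besides the shell and the picture viewer there is one more tool, called after "Call:" as name([rows], argument=value, ...), one row to a line, values as JSON. carry_out: Moves the arm, as the interface text tells. Its arguments: {"type":"object","properties":{"motion":{"type":"array"}},"required":["motion"]}

```bash
ls; mkdir -p pics
python3 - <<'E'
from cell import env
import cv2
s=env.state();print({k:s[k] for k in("t","eef_pos","tcp_rot","ft_force","opening")},env.tip_extent)
for n in("scene","side"):
    c=env.read_camera(n);cv2.imwrite(f"pics/{n}0.png",cv2.resize(c["color"][:,:,::-1],(784,588),interpolation=cv2.INTER_CUBIC))
    print(n,c["K"].tolist(),c["R"].tolist(),c["t"])
print(env.read_camera("wrist")["hand_eye"])
E
```

```text
pics
{'t': 0.0, 'eef_pos': array([ 273.3571313 , -561.74382762,  185.34960856]), 'tcp_rot': array([-3.14048598e+00, -1.38636821e-04,  4.52820374e-01]), 'ft_force': array([-0.34554993,  0.23203072,  0.31452258]), 'opening': 0.9984678233195742} 8.0
scene [[466.1384764438981, 0.0, 284.1404504993097], [0.0, 466.1384764438981, 209.83731093273673], [0.0, 0.0, 1.0]] [[-0.5867341170616135, 0.8097791991313275, 0.0008511933708717839], [0.45864212531330334, 0.33317994799229705, -0.8237951949021958], [-0.667375813739174, -0.4829583531838703, -0.5668868955319913]] [ 253.68004791 -220.77319728 1904.98802965]
side [[480.0246965412856, 0.0, 277.4167083544085], [0.0, 480.0246965412856, 207.58291174173849], [0.0, 0.0, 1.0]] [[-0.9577866986824145, -0.28659913473624404, -0.022485012685736303], [-0.13462607319140815, 0.516262891132488, -0.8457827425861718], [0.2540087798563332, -0.8070523918606283, -0.5330534462396205]] [ 547.24502472   97.62047436 1587.11774023]
[[ 1.09290223e-04 -9.71128770e-01 -2.38555863e-01  6.69515103e+01]
 [ 9.99999566e-01 -1.14493837e-04  9.24221406e-04  7.45354391e-01]
 [-9.24851173e-04 -2.38555860e-01  9.71128337e-01 -1.99068905e+02]
 [ 0.00000000e+00  0.00000000e+00  0.00000000e+00  1.00000000e+00]]
```

View pics/scene0.png

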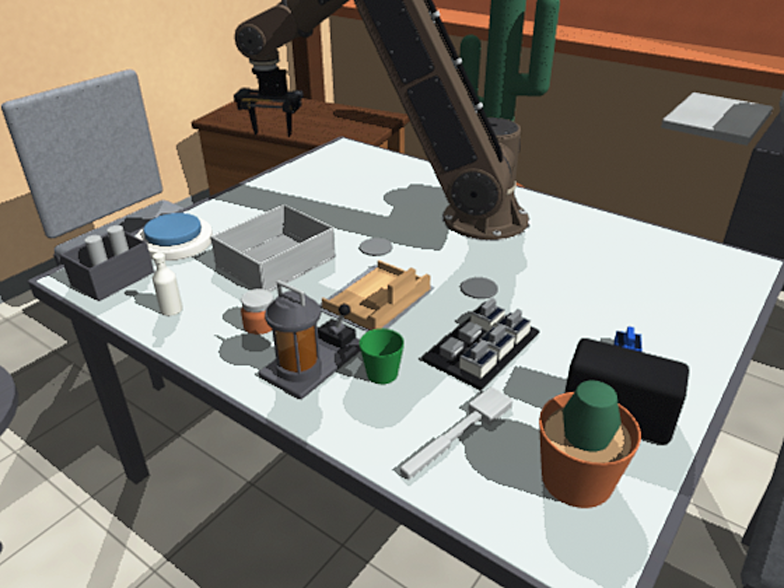

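View pics/side0.png

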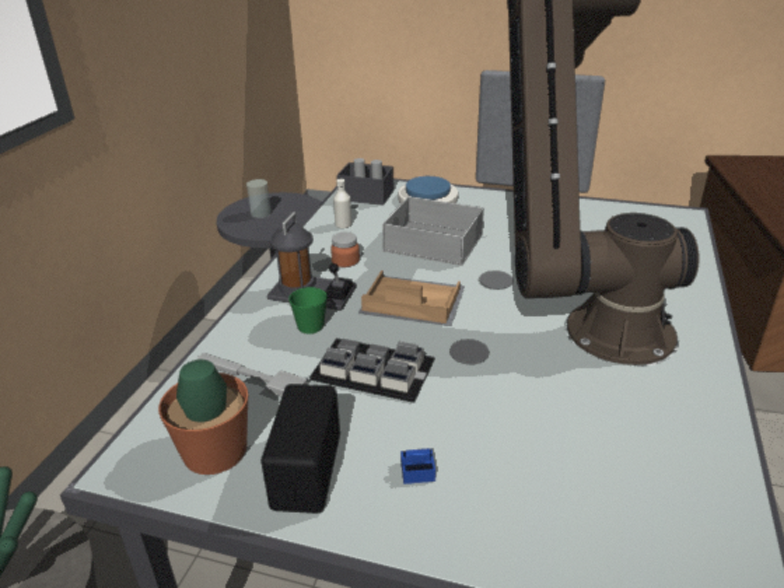

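```bash
cat > h.py <<'E'
from cell import env
import numpy as np, cv2
from scipy.spatial.transform import Rotation as Ro
def cam(n):
    s=env.state(); c=env.read_camera(n); K=np.array(c["K"])
    if n=="wrist":
        T=np.eye(4);T[:3,:3]=Ro.from_euler("xyz",s["tcp_rot"]).as_matrix();T[:3,3]=s["eef_pos"]
        M=np.linalg.inv(T@np.array(c["hand_eye"]));R,t=M[:3,:3],M[:3,3]
    else: R,t=np.array(c["R"]),np.array(c["t"])
    return c["color"],K,R,t
def back(c,uv,z):
    _,K,R,t=c; d=R.T@np.linalg.inv(K)@np.array([*uv,1.]); o=-R.T@t
    return o+d*(z-o[2])/d[2]
def proj(c,X):
    _,K,R,t=c; p=(R@np.atleast_2d(X).T).T+t; p=p@K.T; return p[:,:2]/p[:,2:]
def save(img,name,box=None,size=None):
    if box: x0,y0,x1,y1=box; img=img[y0:y1,x0:x1]
    f=min(800/img.shape[1],600/img.shape[0])
    cv2.imwrite("pics/"+name,cv2.resize(img[:,:,::-1],None,fx=f,fy=f,interpolation=cv2.INTER_CUBIC)); print(name,"scale",f)
E
python3 - <<'E'
from h import *
a=cam("side");b=cam("scene")
# full-res side crop: x 170..350,y 130..290
save(a[0],"sidec.png",(170,130,362,274)); save(b[0],"scenec.png",(150,140,390,290))
E
```

```text
sidec.png scale 4.166666666666667
scenec.png scale 3.3333333333333335
```

View pics/sidec.png

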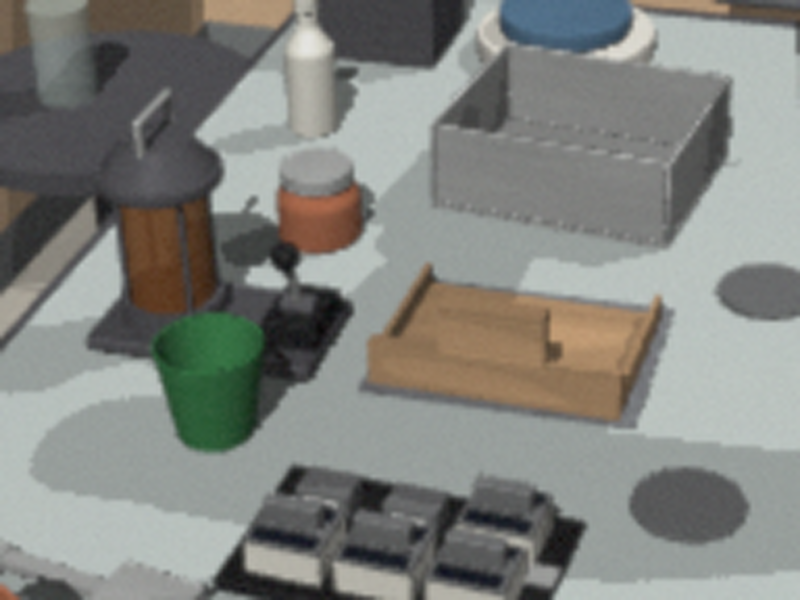

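View pics/scenec.png

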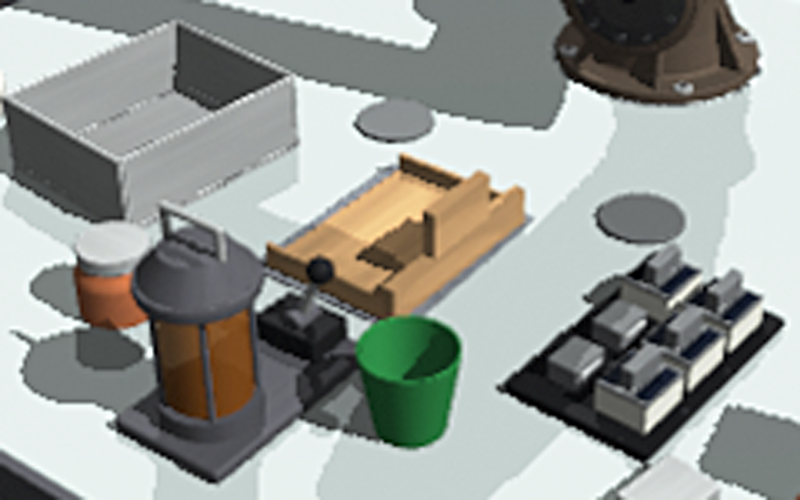

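Run:
```python
from h import *
a=cam("side");b=cam("scene")
np.set_printoptions(precision=0,suppress=True)
S=lambda u,v,z:back(a,(170+u/4.16667,130+v/4.16667),z)[:2]
C=lambda u,v,z:back(b,(150+u/3.33333,140+v/3.33333),z)[:2]
def tri(p,q):
    A=[];
    for c,uv in((a,(170+p[0]/4.16667,130+p[1]/4.16667)),(b,(150+q[0]/3.33333,140+q[1]/3.33333))):
        P=c[1]@np.c_[c[2],c[3]]; A+=[uv[0]*P[2]-P[0],uv[1]*P[2]-P[1]]
    X=np.linalg.svd(np.array(A))[2][-1]; return X[:3]/X[3]
print("ball",S(286,257,98),C(320,270,98),tri((286,257),(320,270)))
print("dock S bl,br,fl",S(291,466,12),S(585,520,12),S(217,588,0))
print("dock C l,t,r,b",C(500,386,12),C(640,255,12),C(783,322,12),C(645,456,0))
print("tub C",[C(*p,90) for p in((175,22),(298,80),(120,160),(5,95))])
print("tub S",[S(*p,90) for p in((507,50),(732,78),(668,158),(436,124))])
print("mat S",[S(*p,3) for p in((362,388),(632,425),(675,308))], "C",[C(*p,3) for p in((265,262),(535,215),(400,163))])
print("tray backwall top outer S",S(371,340,40),S(620,378,40),"C",C(392,285,40),C(525,188,40))
print("handle top S",S(410,305,90),S(548,312,90),"C",C(430,212,90),C(488,175,90))
print("pot S",S(213,440,0),C(408,440,0),"potrim C",C(408,350,85),"S",S(210,343,85))
print("lantern top C",C(195,265,150))
print("candle top C",C(113,242,75),"S",S(318,165,75))
```

```text
ball [697.  46.] [692.  50.] [694.  52. 101.]
dock S bl,br,fl [636. 213.] [397. 221.] [642. 354.]
dock C l,t,r,b [644. 211.] [398. 210.] [414. 372.] [635. 353.]
tub C [array([ 409., -401.]), array([ 431., -198.]), array([ 657., -235.]), array([ 637., -427.])]
tub S [array([ 631., -416.]), array([ 398., -405.]), array([ 426., -223.]), array([ 652., -238.])]
mat S [array([621.,  83.]), array([392.,  78.]), array([ 393., -108.])] C [array([615., -90.]), array([388.,  80.]), array([390., -94.])]
tray backwall top outer S [618.  65.] [405.  68.] C [611.  66.] [400.  74.]
handle top S [577.  80.] [466.  62.] C [552.  67.] [467.  74.]
pot S [716. 181.] [737. 179.] potrim C [723. 170.] S [716. 167.]
lantern top C [801.  10.]
candle top C [ 747. -154.] S [ 743. -158.]
```

Call:
carry_out([
  [0,0,-35,8.5,1],
  [0,0,-35,8.5,1],
  [0,0,-35,8.5,1],
  [0,0,0,0.45,1],
  [18,-38,0,0,1],
  [18,-38,0,0,1],
  [18,-38,0,0,1],
  [18,-38,0,0,1],
  [18,-38,0,0,1],
  [18,-38,0,0,1],
  [18,-38,0,0,1],
  [18,-38,0,0,1],
])

```text
t: 1.55
eef_pos: [417.7, -256.3, 290.4]
tcp_rot: [-3.141, 0.0, 0.001]
ft_force: [0.7, -0.2, 0.6]
opening: 0.048
grip_force: 0.0
```

Call:
carry_out([
  [18,-40,0,0,1],
  [18,-40,0,0,1],
  [18,-40,0,0,1],
  [18,-40,0,0,1],
  [18,-40,0,0,1],
  [18,-40,0,0,1],
  [18,-40,0,0,1],
  [18,-38,0,0,1],
  [0,0,0,0,1],
  [0,0,0,0,1],
])

```text
t: 2.55
eef_pos: [561.2, 60.5, 290.0]
tcp_rot: [3.141, 0.001, 0.003]
ft_force: [0.8, 0.4, 0.3]
opening: 0.001
grip_force: 0.0
```

Run:
```python
from h import *
s=env.state();print(s["t"],s["eef_pos"],s["tcp_rot"],s["joints"])
w=cam("wrist"); np.savez("w1.npz",img=w[0],K=w[1],R=w[2],t=w[3]); save(w[0],"w1.png")
```

```text
2.55 [561.23915896  60.51788685 289.99068066] [3.14129688e+00 1.43659530e-03 2.58706638e-03] [-9.42699661e-03  3.14978303e-01  1.55961441e+00 -3.27886938e-04
  1.26843290e+00  1.55887991e+00]
w1.png scale 1.4285714285714286
```

View pics/w1.png

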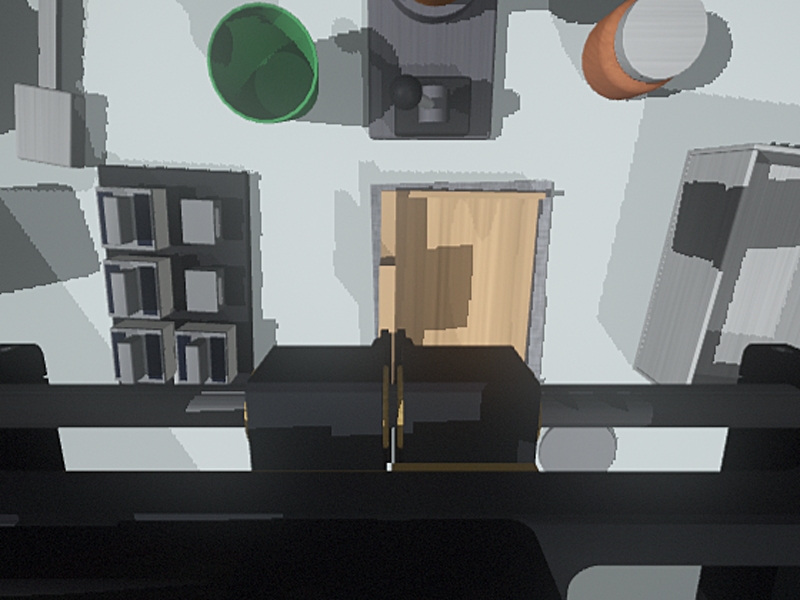

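Run:
```python
from h import *
d=np.load("w1.npz");w=(d["img"],d["K"],d["R"],d["t"])
np.set_printoptions(precision=1,suppress=True)
P=lambda u,v,z:back(w,(u*.7,v*.7),z)[:2]
print("ball",P(406,93,98)); print("dock",P(99,166,12),P(250,172,12))
print("mat",P(372,184,3),P(553,181,3)); print("tray",P(381,192,20),P(540,193,20))
print("pot",P(208,62,85),P(318,62,85),P(263,3,85),P(263,122,85))
print("studs",[P(*p,34) for p in((182,200),(214,198),(184,244),(214,243),(187,272),(217,270),(187,312),(217,310))])
print("fin1 top",P(104,194,64),P(118,195,64),P(106,245,64),P(121,245,64))
print("fin2 top",P(107,263,64),P(122,262,64),P(110,315,64),P(123,315,64))
print("tub",P(688,150,90),P(754,144,90))
```

```text
ball [697.   49.2]
dock [643.4 352.6] [638.  202.3]
mat [626.7  80.6] [ 630.1 -105.2]
tray [619.  71.] [618.5 -87.4]
pot [722.  208.2] [722.2 119.8] [764.3 161.3] [676.6 166.9]
studs [array([611.2, 263.5]), array([613.2, 232.3]), array([568.5, 266.1]), array([569.5, 236.3]), array([540.2, 266.1]), array([542.4, 235.7]), array([498.4, 270.4]), array([500.6, 239.4])]
fin1 top [617.5 319.9] [616.7 307.4] [571.3 324.8] [571.4 310.9]
fin2 top [554.5 326.4] [555.4 312.2] [503.8 330.9] [503.9 318.4]
tub [ 655.2 -185.4] [ 660.  -239.3]
```

Call:
carry_out([
  [45,-9,0,0,1],
  [45,-9,0,0,1],
  [46,-10,0,0,1],
  [0,0,45,0,1],
  [0,0,45,0,1],
  [0,0,45,0,1],
  [0,0,40,0,1],
  [0,0,25,0,1],
  [0,0,0,0,1],
  [0,0,0,0,1],
])

```text
t: 3.6
eef_pos: [697.8, 86.7, 91.8]
tcp_rot: [3.141, -0.0, -0.001]
ft_force: [0.2, -0.1, 0.2]
opening: 0.004
grip_force: 0.0
```

Call:
carry_out([
  [0,10,0,0,1],
  [0,10,0,0,1],
  [0,10,0,0,1],
  [0,10,0,0,1],
  [0,10,0,0,1],
  [0,10,0,0,1],
  [0,10,0,0,1],
  [0,8,0,0,1],
  [0,5,0,0,1],
  [0,0,0,0,1],
  [0,0,0,0,1],
])

```text
t: 4.7
eef_pos: [697.5, 5.0, 90.9]
tcp_rot: [3.142, 0.0, -0.0]
ft_force: [1.0, 0.3, -0.1]
opening: 0.002
grip_force: 0.0
```

Call:
carry_out([
  [0,2,0,0,1],
  [0,2,0,0,1],
  [0,0,0,0,1],
])

```text
t: 5.0
eef_pos: [697.5, 0.9, 90.9]
tcp_rot: [3.141, -0.0, -0.0]
ft_force: [-0.1, -0.3, 0.6]
opening: 0.004
grip_force: 0.0
```

Run:
```python
from h import *
s=env.state();print(s["eef_pos"],s["ft_force"])
a=cam("side");save(a[0],"side2.png",(225,160,275,197))
```

```text
[697.53860016   0.87350657  90.93603513] [-0.12991561 -0.25429739  0.5670531 ]
side2.png scale 16.0
```

View pics/side2.png

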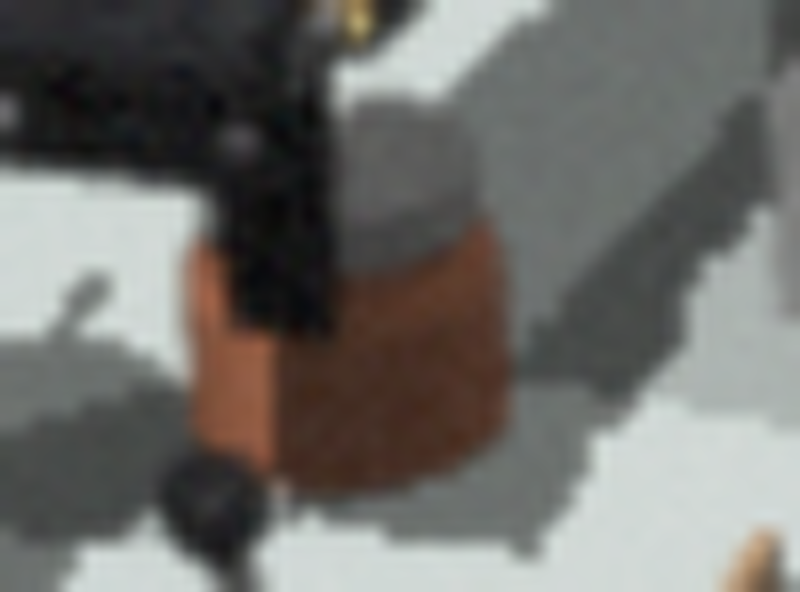

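Run:
```python
from h import *
a=cam("side");b=cam("scene");print(proj(a,[[697.5,.9,83],[697.5,0.9,120],[697,49,98],[697,-18,98]]),proj(b,[[697.5,.9,83],[697,49,98],[697,-18,98]]))
save(b[0],"scene2.png",(200,130,320,220))
```

```text
[[243.09380383 189.15144591]
 [242.46053323 180.09906122]
 [238.21419387 192.139554  ]
 [244.78101226 183.00589147]] [[232.31376949 220.23648092]
 [244.56684182 221.65490099]
 [227.33029903 213.91024959]]
scene2.png scale 6.666666666666667
```

View pics/scene2.png

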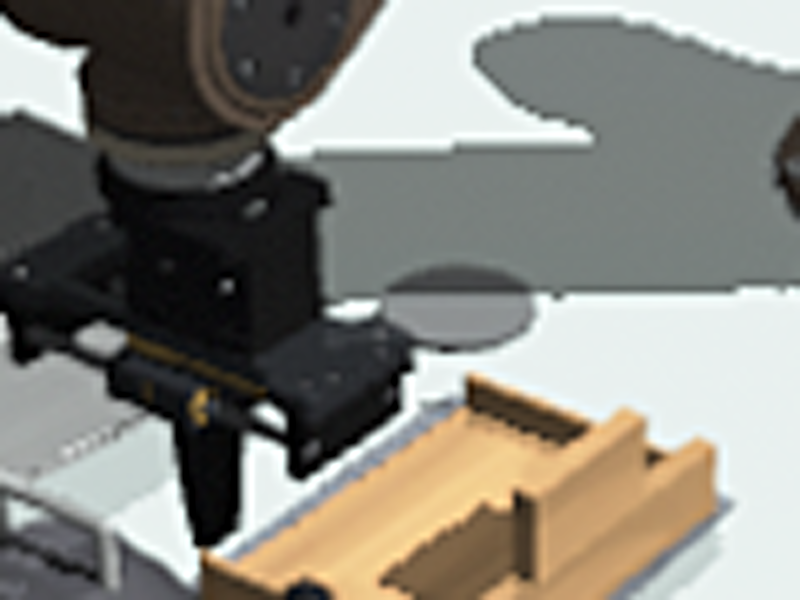

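```bash
cat >> h.py <<'E'
def tri(l):
    A=[]
    for c,uv in l:
        P=c[1]@np.c_[c[2],c[3]]; A+=[uv[0]*P[2]-P[0],uv[1]*P[2]-P[1]]
    X=np.linalg.svd(np.array(A))[2][-1]; return X[:3]/X[3]
E
python3 - <<'E'
from h import *
a=cam("side");b=cam("scene")
print(tri([(a,(242.5,180.6)),(b,(231.5,211.7))]), tri([(a,(238.3,191.6)),(b,(246,219.5))]))
print(env.state()["joints"])
E
```

```text
[6.98309895e+02 4.92650895e-01 1.16092740e+02] [694.21039111  53.07626377 104.2737476 ]
[-9.31245365e-02  6.87162794e-01  1.45599450e+00 -1.08813422e-04
  9.98414824e-01  1.47771483e+00]
```

Call:
carry_out([
  [0,0,-50,0,1],
  [0,0,-30,0,0.85],
  [0,0,0,0,0.85],
  [0,0,0,0,0.85],
  [0,0,0,0,0.85],
])

```text
t: 5.75
eef_pos: [696.9, 1.0, 169.7]
tcp_rot: [-3.142, 0.002, -0.0]
ft_force: [-0.3, 0.6, -1.4]
opening: 0.152
grip_force: 0.0
```

Run:
```python
from h import *
a=cam("side");b=cam("scene");s=env.state();print(s["opening"],s["eef_pos"])
print(proj(a,s["eef_pos"]),proj(b,s["eef_pos"]))
np.savez("o15.npz",a=a[0],b=b[0])
```

```text
0.14909201506449793 [697.04453384   0.96829182 169.53850059]
[[241.705178   167.66850242]] [[230.56888752 195.80978458]]
```

Call:
carry_out([
  [0,0,0,0,0.5],
  [0,0,0,0,0.5],
  [0,0,0,0,0],
  [0,0,0,0,0],
  [0,0,0,0,0],
  [0,0,0,0,0],
  [0,0,0,0,0],
])

```text
t: 6.55
eef_pos: [697.5, 0.9, 171.0]
tcp_rot: [3.142, -0.0, -0.0]
ft_force: [0.1, -0.3, 0.2]
opening: 0.682
grip_force: 0.0
```

Run:
```python
from h import *
a=cam("side");b=cam("scene");s=env.state();print(s["opening"],s["eef_pos"])
d=np.load("o15.npz")
crop=lambda i,c:cv2.resize(i[c[1]-50:c[1]+25,c[0]-50:c[0]+50],None,fx=4,fy=4,interpolation=cv2.INTER_CUBIC)
ca=proj(a,s["eef_pos"])[0].astype(int);cb=proj(b,s["eef_pos"])[0].astype(int);print(ca,cb)
m=np.vstack([np.hstack([crop(d["a"],ca),crop(d["b"],cb)]),np.hstack([crop(a[0],ca),crop(b[0],cb)])])
cv2.imwrite("pics/tips.png",m[:,:,::-1])
```

```text
0.763707550450986 [697.51155068   0.92033451 170.94909076]
[241 167] [230 195]
```

View pics/tips.png

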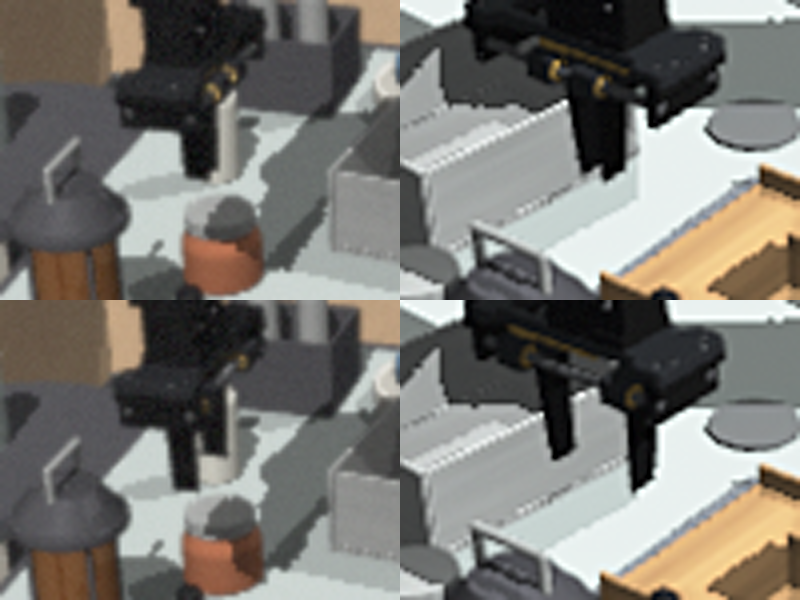

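Call:
carry_out([
  [0,-30,0,0,1],
  [0,-30,0,0,1],
  [0,-27,0,0,1],
  [0,0,0,0,1],
  [0,0,0,0,1],
  [0,0,0,0,1],
  [0,0,30,0,1],
  [0,0,30,0,1],
  [0,0,30,0,1],
  [0,0,20,0,1],
  [0,0,9,0,1],
  [0,0,0,0,1],
])

```text
t: 7.85
eef_pos: [697.2, 87.0, 51.0]
tcp_rot: [3.141, 0.002, -0.001]
ft_force: [-0.0, -0.4, -0.6]
opening: 0.005
grip_force: 0.0
```

Call:
carry_out([
  [0,10,0,0,1],
  [0,10,0,0,1],
  [0,10,0,0,1],
  [0,10,0,0,1],
  [0,10,0,0,1],
  [0,10,0,0,1],
  [0,10,0,0,1],
  [0,8,0,0,1],
  [0,5,0,0,1],
  [0,0,0,0,1],
])

```text
t: 8.85
eef_pos: [697.2, 10.9, 51.7]
tcp_rot: [-3.133, 0.0, -0.0]
ft_force: [1.1, 35.3, 0.4]
opening: 0.004
grip_force: 17.6
```

Run:
```python
from h import *
a=cam("side");b=cam("scene");s=env.state();print(s["opening"],s["eef_pos"],s["ft_force"])
ca=proj(a,[697,0,98])[0].astype(int);cb=proj(b,[697,0,98])[0].astype(int);print(ca,cb)
crop=lambda i,c:cv2.resize(i[c[1]-40:c[1]+40,c[0]-33:c[0]+33],None,fx=6,fy=6,interpolation=cv2.INTER_CUBIC)
cv2.imwrite("pics/tog.png",np.hstack([crop(a[0],ca),crop(b[0],cb)])[:,:,::-1])
```

```text
0.003504819942105629 [697.21634187  10.90250055  51.66084062] [ 1.00461852 34.13031185  0.06517403]
[243 185] [231 215]
```

View pics/tog.png

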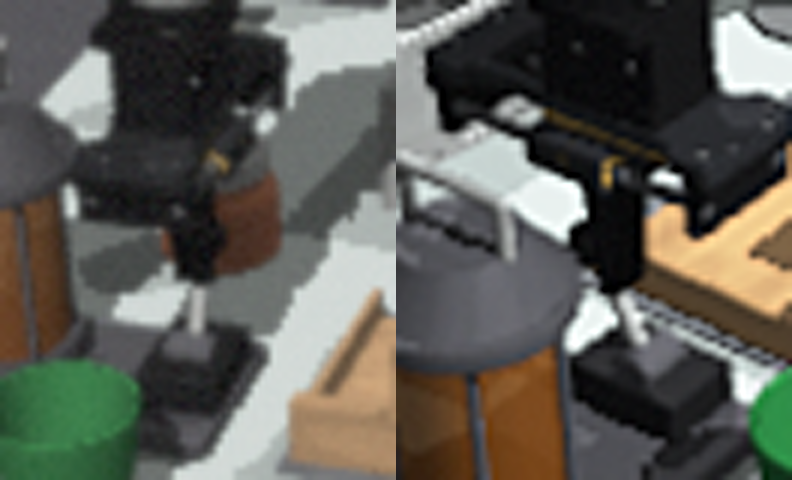

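Call:
carry_out([
  [0,-20,0,0,1],
  [0,-40,0,0,1],
  [0,0,-50,0,1],
  [0,0,-50,0,1],
  [-30,-20,-30,0,1],
  [-40,-20,0,0,1],
  [-40,-20,30,0,1],
  [-27,-10,40,0,1],
  [0,0,40,0,1],
  [0,0,30,0,1],
  [0,0,0,0,1],
])

```text
t: 10.05
eef_pos: [561.4, 133.1, 40.9]
tcp_rot: [3.141, 0.006, 0.0]
ft_force: [0.5, -0.3, 0.5]
opening: 0.002
grip_force: 0.0
```

Call:
carry_out([
  [0,0,10,0,1],
  [0,0,10,0,1],
  [0,0,10,0,1],
  [0,0,6,0,1],
  [0,0,0,0,1],
])

```text
t: 10.55
eef_pos: [563.1, 133.4, 7.4]
tcp_rot: [3.141, 0.001, -0.0]
ft_force: [0.1, 0.0, -0.1]
opening: 0.009
grip_force: 0.0
```

Call:
carry_out([
  [0,0,7,0,1],
  [0,0,7,0,1],
  [0,0,5,0,1],
  [0,0,0,0,1],
])

```text
t: 10.95
eef_pos: [563.0, 133.4, -11.7]
tcp_rot: [3.141, 0.001, -0.0]
ft_force: [-0.6, -0.3, 0.3]
opening: 0.002
grip_force: 0.0
```

Call:
carry_out([
  [0,0,3,0,1],
  [0,0,3,0,1],
  [0,0,0,0,1],
])

```text
t: 11.25
eef_pos: [563.3, 133.4, -17.3]
tcp_rot: [3.141, 0.0, -0.0]
ft_force: [-0.1, -1.4, -0.7]
opening: 0.005
grip_force: 0.0
```

Call:
carry_out([
  [0,0,2,0,1],
  [0,0,2,0,1],
  [0,0,0,0,1],
])

```text
t: 11.55
eef_pos: [563.3, 133.4, -21.2]
tcp_rot: [3.141, 0.0, -0.0]
ft_force: [-0.8, -1.7, 0.3]
opening: 0.003
grip_force: 0.0
```

Call:
carry_out([
  [0,0,2,0,1],
  [0,0,0,0,1],
])

```text
t: 11.75
eef_pos: [563.4, 133.5, -23.1]
tcp_rot: [3.141, 0.0, -0.0]
ft_force: [0.2, -0.2, -0.4]
opening: 0.004
grip_force: 0.0
```

Call:
carry_out([
  [0,0,2,0,1],
  [0,0,0,0,1],
])

```text
t: 11.95
eef_pos: [563.6, 133.4, -23.5]
tcp_rot: [3.141, -0.001, 0.0]
ft_force: [-3.6, -2.8, 18.8]
opening: 0.007
grip_force: 0.0
```

Call:
carry_out([
  [0,0,-45,0,0.6],
  [0,0,-45,0,0.6],
  [0,0,-45,0,0.6],
  [-30,-30,-45,0,0.6],
  [-30,-30,-45,0,0.6],
  [-30,-30,-45,0,0.6],
  [-30,-30,-40,0,0.6],
  [-23,-30,0,0,0.6],
  [0,0,0,0,0.6],
  [0,0,0,0,0.6],
])

```text
t: 12.95
eef_pos: [441.5, 262.5, 253.6]
tcp_rot: [3.142, -0.0, 0.002]
ft_force: [-0.4, -0.5, -0.4]
opening: 0.402
grip_force: 0.0
```

Run:
```python
from h import *
s=env.state();print(s["t"],s["eef_pos"],s["tcp_rot"],s["joints"],s["opening"])
w=cam("wrist"); np.savez("w2.npz",img=w[0],K=w[1],R=w[2],t=w[3]); save(w[0],"w2.png",(100,60,440,315))
```

```text
12.95 [441.45572099 262.46522775 253.60201542] [ 3.14158843e+00 -3.33874421e-04  1.70984100e-03] [ 4.07810768e-01  2.63430335e-01  1.73337343e+00 -1.49118010e-04
  1.14448385e+00  1.97695890e+00] 0.4023595878915889
w2.png scale 2.3529411764705883
```

View pics/w2.png

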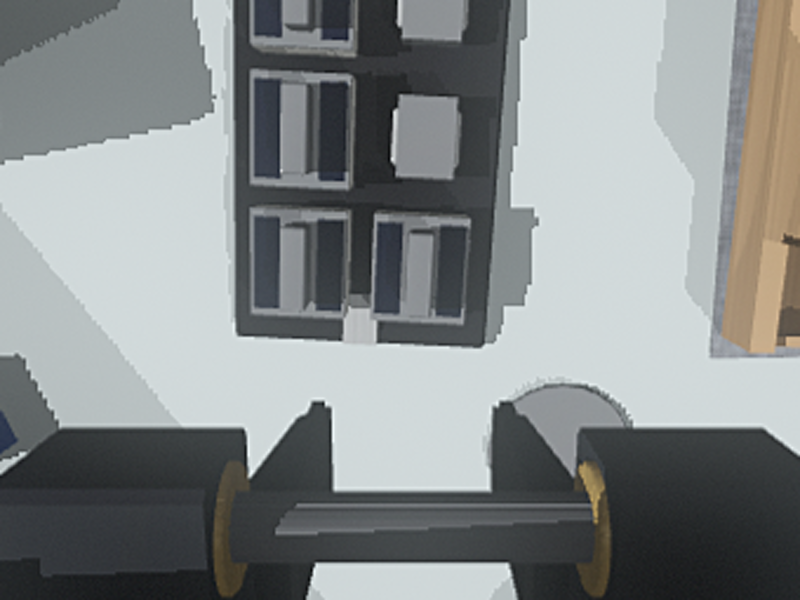

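Run:
```python
from h import *
from scipy.optimize import least_squares as LS
d=np.load("w2.npz");w=(d["img"],d["K"],d["R"],d["t"])
np.set_printoptions(precision=1,suppress=True)
f=2.352941
pts=[((-120,75,12),(236,334)),((-120,-75,12),(494,346))]
def body(sx,sy,c):
    return [((sx+29*i,sy+26*j,42),p) for (i,j),p in zip(((1,1),(1,-1),(-1,1),(-1,-1)),c)]
pts+=body(-70,33,((250,206),(350,210),(252,316),(348,323)))
pts+=body(-70,-33,((374,211),(470,215),(371,317),(466,326)))
pts+=body(0,33,((250,69),(355,74),(250,185),(352,189)))
X=np.array([p[0] for p in pts],float);U=np.array([p[1] for p in pts])/f+[100,60]
def res(q):
    c,s=np.cos(q[2]),np.sin(q[2]);W=np.c_[q[0]+c*X[:,0]-s*X[:,1],q[1]+s*X[:,0]+c*X[:,1],X[:,2]]
    return (proj(w,W)-U).ravel()
r=LS(res,[521,284,-.05]);print(r.x,np.degrees(r.x[2]),res(r.x).reshape(-1,2))
q=r.x;c,s=np.cos(q[2]),np.sin(q[2])
for a,b in((-70,-33),(-70,33),(0,33),(70,33)): print(a,b,q[0]+c*a-s*b,q[1]+s*a+c*b)
P=lambda u,v,z:back(w,(u/f+100,v/f+60),z)[:2]
print(P(294,268,64),P(422,274,64),P(295,127,64))
```

```text
[522.5 286.   -0. ] -2.1969808622982394 [[ 0.3  1.5]
 [-2.8  0.5]
 [ 0.9  0.7]
 [-0.3  0.6]
 [ 0.5 -0.9]
 [-0.3 -2.3]
 [ 0.7  0.7]
 [ 1.1  0.6]
 [ 0.6  0.7]
 [ 0.1 -1.6]
 [ 0.3  0. ]
 [-1.2 -0.3]
 [ 0.8 -0.2]
 [-0.9 -0.2]]
-70 -33 451.249684133831 255.72098875437302
-70 33 453.77980429654974 321.6724746509183
0 33 523.7283499444007 318.9890138722772
70 33 593.6768955922518 316.30555309363615
[454.4 321.9] [451.4 255.9] [524.3 319. ]
```

Call:
carry_out([
  [9.7,6.8,0,0,0.6],
  [0,0,45,2.2,0.6],
  [0,0,50,0,0.6],
  [0,0,50,0,0.6],
  [0,0,50,0,0.6],
  [0,0,25,0,0.6],
  [0,0,11,0,0.6],
  [0,0,0,0,0.6],
  [0,0,0,0,0.6],
])

```text
t: 13.9
eef_pos: [452.7, 255.0, 23.3]
tcp_rot: [-3.141, -0.001, -0.039]
ft_force: [-0.1, 0.5, -0.1]
opening: 0.402
grip_force: 0.0
```

Call:
carry_out([
  [0,0,0,0,1],
  [0,0,0,0,1],
  [0,0,0,0,1],
  [0,0,0,0,1],
  [0,0,0,0,1],
  [0,0,-3,0,1],
  [0,0,-5,0,1],
  [0,0,-8,0,1],
  [0,0,-12,0,1],
  [0,0,-12,0,1],
  [0,0,0,0,1],
])

```text
t: 15.0
eef_pos: [452.4, 255.4, 64.4]
tcp_rot: [-3.141, -0.003, -0.038]
ft_force: [0.5, -0.8, -0.4]
opening: 0.141
grip_force: 29.9
```

Call:
carry_out([
  [0,0,-45,-2.2,1],
  [0,0,-41,0,1],
  [15.4,40.5,0,0,1],
  [15.4,40.5,0,0,1],
  [15.4,40.5,0,0,1],
  [15.4,40.5,0,0,1],
  [15.4,40.5,0,0,1],
  [15.4,40.5,0,0,1],
  [0,0,40,0,1],
  [0,0,40,0,1],
  [0,0,25,0,1],
  [0,0,0,0,1],
])

```text
t: 16.2
eef_pos: [542.1, 12.1, 40.7]
tcp_rot: [-3.141, 0.006, -0.001]
ft_force: [-0.0, -0.3, -0.1]
opening: 0.148
grip_force: 29.9
```

Call:
carry_out([
  [0,0,10,0,1],
  [0,0,7,0,1],
  [0,0,2,0,1],
  [0,0,0,0,1],
])

```text
t: 16.6
eef_pos: [544.2, 12.3, 24.9]
tcp_rot: [3.141, -0.001, 0.0]
ft_force: [0.4, 0.5, -0.5]
opening: 0.142
grip_force: 29.9
```

Call:
carry_out([
  [0,0,2,0,1],
  [0,0,2,0,1],
  [0,0,0,0,1],
])

```text
t: 16.9
eef_pos: [544.1, 12.2, 20.5]
tcp_rot: [3.142, -0.0, -0.0]
ft_force: [0.0, 0.4, -0.3]
opening: 0.145
grip_force: 29.9
```

Call:
carry_out([
  [0,0,0,0,0.6],
  [0,0,0,0,0.6],
  [0,0,0,0,0.6],
  [0,0,-45,0,0.6],
  [0,0,-45,0,0.6],
  [-13,-44,-30,0,0.6],
  [-13,-44,0,0,0.6],
  [-13,-44,0,0,0.6],
  [-13,-44,0,0,0.6],
  [-13,-44,0,0,0.6],
  [-13,-44,0,0,0.6],
  [-12.3,-45.5,0,2.2,0.6],
])

```text
t: 18.1
eef_pos: [454.0, 319.5, 138.0]
tcp_rot: [3.142, -0.0, -0.039]
ft_force: [1.5, -0.4, 0.1]
opening: 0.401
grip_force: 0.0
```

Call:
carry_out([
  [0,0,40,0,0.6],
  [0,0,40,0,0.6],
  [0,0,20,0,0.6],
  [0,0,0,0,0.6],
])

```text
t: 18.5
eef_pos: [453.5, 317.2, 35.4]
tcp_rot: [3.139, 0.004, -0.038]
ft_force: [0.6, 0.0, -1.0]
opening: 0.399
grip_force: 0.0
```

Run:
```python
from h import *
a=cam("side");b=cam("scene")
m=np.vstack([cv2.resize(i,None,fx=4,fy=4,interpolation=cv2.INTER_CUBIC) for i in(a[0][180:255,245:345],b[0][175:250,225:325])])
cv2.imwrite("pics/p1.png",m[:,:,::-1]);print(m.shape)
```

```text
(600, 400, 3)
```

View pics/p1.png

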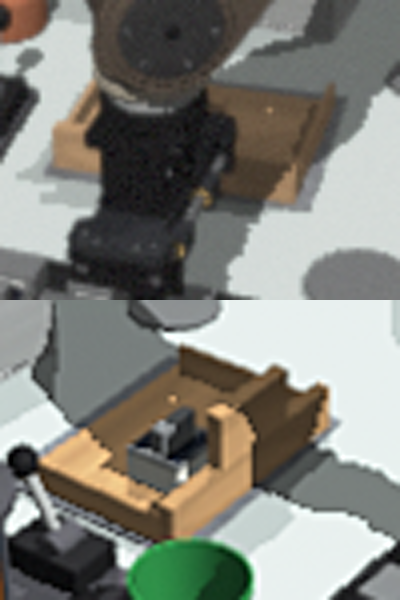

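Call:
carry_out([
  [0,-3.5,8,0,0.6],
  [0,0,5,0,0.6],
  [0,0,0,0,0.6],
  [0,0,0,0,1],
  [0,0,0,0,1],
  [0,0,0,0,1],
  [0,0,0,0,1],
  [0,0,0,0,1],
  [0,0,-3,0,1],
  [0,0,-5,0,1],
  [0,0,-8,0,1],
  [0,0,-24,0,1],
])

```text
t: 19.8
eef_pos: [454.0, 320.5, 64.2]
tcp_rot: [3.139, 0.003, -0.038]
ft_force: [0.1, -0.3, -0.3]
opening: 0.145
grip_force: 29.9
```

Call:
carry_out([
  [0,0,-45,-2.2,1],
  [0,0,-41,0,1],
  [3,44,0,0,1],
  [3,44,0,0,1],
  [3,44,0,0,1],
  [3,44,0,0,1],
  [3,44,0,0,1],
  [3,44,0,0,1],
  [3,44.5,0,0,1],
  [0,0,40,0,1],
  [0,0,40,0,1],
  [0,0,0,0,1],
])

```text
t: 21.0
eef_pos: [473.5, 12.4, 68.1]
tcp_rot: [-3.141, 0.007, -0.001]
ft_force: [0.0, -0.1, -0.8]
opening: 0.147
grip_force: 29.9
```

Call:
carry_out([
  [0,0,25,0,1],
  [0,0,12,0,1],
  [0,0,6,0,1],
  [0,0,4,0,1],
  [0,0,0,0,1],
  [0,0,0,0,0.6],
  [0,0,0,0,0.6],
  [0,0,0,0,0.6],
  [0,0,-45,0,0.6],
  [0,0,-45,0,0.6],
  [0,0,-30,0,0.6],
])

```text
t: 22.1
eef_pos: [476.4, 12.8, 146.6]
tcp_rot: [3.141, -0.002, -0.0]
ft_force: [-1.1, -0.7, -0.3]
opening: 0.398
grip_force: 0.0
```

Call:
carry_out([
  [7,-44,0,0,0.6],
  [7,-44,0,0,0.6],
  [7,-44,0,0,0.6],
  [7,-44,0,0,0.6],
  [7,-44,0,0,0.6],
  [7,-44,0,0,0.6],
  [7.5,-43,0,2.2,0.6],
  [0,0,40,0,0.6],
  [0,0,40,0,0.6],
  [0,0,0,0,0.6],
  [0,0,0,0,0.6],
])

```text
t: 23.2
eef_pos: [525.6, 319.7, 64.4]
tcp_rot: [3.141, 0.001, -0.039]
ft_force: [0.0, 0.4, 0.0]
opening: 0.401
grip_force: 0.0
```

Call:
carry_out([
  [-2,0.5,25,0,0.6],
  [0,0,12,0,0.6],
  [0,0,4.5,0,0.6],
  [0,0,0,0,0.6],
  [0,0,0,0,1],
  [0,0,0,0,1],
  [0,0,0,0,1],
  [0,0,0,0,1],
  [0,0,0,0,1],
  [0,0,-3,0,1],
  [0,0,-5,0,1],
  [0,0,-32,0,1],
])

```text
t: 24.4
eef_pos: [521.8, 318.4, 60.2]
tcp_rot: [3.138, 0.005, -0.038]
ft_force: [0.2, 0.1, 0.1]
opening: 0.144
grip_force: 29.9
```

Call:
carry_out([
  [0,0,-45,-2.2,1],
  [0,0,-45,0,1],
  [3,46,0,0,1],
  [3,46,0,0,1],
  [3,46,0,0,1],
  [3,46,0,0,1],
  [3,46,0,0,1],
  [3,46,0,0,1],
  [3,46,0,0,1],
  [2,45,0,0,1],
  [0,0,40,0,1],
  [0,0,0,0,1],
])

```text
t: 25.6
eef_pos: [544.0, -48.6, 109.6]
tcp_rot: [-3.141, 0.006, -0.003]
ft_force: [-0.3, 0.8, -0.6]
opening: 0.146
grip_force: 29.9
```

Call:
carry_out([
  [0,0,35,0,1],
  [0,0,25,0,1],
  [0,0,15,0,1],
  [0,0,5,0,1],
  [0,0,0,0,1],
  [0,0,0,0,1],
])

```text
t: 26.2
eef_pos: [547.0, -47.3, 33.6]
tcp_rot: [3.141, -0.001, 0.001]
ft_force: [-0.2, -0.5, 0.0]
opening: 0.148
grip_force: 29.9
```

Call:
carry_out([
  [0,0,9,0,1],
  [0,0,4,0,1],
  [0,0,0,0,1],
  [0,0,0,0,0.6],
  [0,0,0,0,0.6],
  [0,0,0,0,0.6],
  [0,0,-45,0,0.6],
  [0,0,-45,0,0.6],
  [0,0,-35,0,0.6],
  [0,-45,0,0,0.6],
  [0,-45,0,0,0.6],
  [0,0,0,0,0.6],
])

```text
t: 27.4
eef_pos: [546.1, 46.1, 144.8]
tcp_rot: [-3.141, -0.001, 0.003]
ft_force: [-0.1, -0.0, -0.5]
opening: 0.4
grip_force: 0.0
```

Call:
carry_out([
  [7.5,-45,0,0,0.6],
  [7.5,-45,0,0,0.6],
  [7.5,-45,0,0,0.6],
  [7.5,-45,0,0,0.6],
  [7.5,-45,0,0,0.6],
  [7.5,-47,0,2.2,0.6],
  [0,0,40,0,0.6],
  [0,0,40,0,0.6],
  [0,0,0,0,0.6],
  [0,0,0,0,0.6],
])

```text
t: 28.4
eef_pos: [591.8, 314.0, 64.7]
tcp_rot: [3.141, 0.001, -0.039]
ft_force: [0.0, 0.4, -0.1]
opening: 0.4
grip_force: 0.0
```

Call:
carry_out([
  [2,-2.2,25,0,0.6],
  [0,0,12,0,0.6],
  [0,0,4.5,0,0.6],
  [0,0,0,0,0.6],
  [0,0,0,0,1],
  [0,0,0,0,1],
  [0,0,0,0,1],
  [0,0,0,0,1],
  [0,0,0,0,1],
  [0,0,-3,0,1],
  [0,0,-5,0,1],
  [0,0,-32,0,1],
])

```text
t: 29.6
eef_pos: [591.9, 315.6, 60.5]
tcp_rot: [3.139, 0.005, -0.039]
ft_force: [-0.1, -0.5, -1.3]
opening: 0.146
grip_force: 30.0
```

Call:
carry_out([
  [0,0,-45,-2.2,1],
  [0,0,-45,0,1],
  [-14.8,45.5,0,0,1],
  [-14.8,45.5,0,0,1],
  [-14.8,45.5,0,0,1],
  [-14.8,45.5,0,0,1],
  [-14.8,45.5,0,0,1],
  [-14.8,45.5,0,0,1],
  [-14.8,45.5,0,0,1],
  [-14.8,45.5,0,0,1],
  [0,0,40,0,1],
  [0,0,0,0,1],
])

```text
t: 30.8
eef_pos: [473.0, -48.4, 110.9]
tcp_rot: [-3.141, 0.005, -0.003]
ft_force: [-0.6, 0.6, 0.7]
opening: 0.143
grip_force: 30.0
```

Call:
carry_out([
  [0,0,35,0,1],
  [0,0,25,0,1],
  [0,0,15,0,1],
  [0,0,5,0,1],
  [0,0,0,0,1],
  [0,0,0,0,1],
])

```text
t: 31.4
eef_pos: [475.8, -47.2, 34.0]
tcp_rot: [3.141, -0.001, 0.001]
ft_force: [0.5, -0.5, -0.8]
opening: 0.143
grip_force: 30.0
```

Call:
carry_out([
  [0,0,9,0,1],
  [0,0,4.5,0,1],
  [0,0,0,0,1],
  [0,0,0,0,0.6],
  [0,0,0,0,0.6],
  [0,0,0,0,0.6],
  [0,0,-45,0,0.6],
  [0,0,-45,0,0.6],
  [0,0,-45,0,0.6],
  [0,0,-45,0,0.6],
  [0,0,-45,0,0.6],
  [0,0,-45,0,0.6],
])

```text
t: 32.6
eef_pos: [474.6, -47.4, 291.4]
tcp_rot: [3.141, -0.0, -0.0]
ft_force: [0.7, -0.8, 0.1]
opening: 0.401
grip_force: 0.0
```

Call:
carry_out([
  [-30,40,0,0,0.6],
  [-30,40,0,0,0.6],
  [-15,23,0,0,0.6],
  [0,0,0,0,0.6],
  [0,0,0,0,0.6],
])

```text
t: 33.1
eef_pos: [400.0, -150.7, 289.5]
tcp_rot: [3.142, -0.0, -0.002]
ft_force: [0.5, 0.3, -0.8]
opening: 0.4
grip_force: 0.0
```

Run:
```python
from h import *
s=env.state();print(s["t"],s["eef_pos"],s["tcp_rot"],s["joints"],s["opening"])
w=cam("wrist"); np.savez("w3.npz",img=w[0],K=w[1],R=w[2],t=w[3])
i=w[0].copy(); save(i,"w3.png",(80,0,560,330))
```

```text
33.1 [ 400.00307837 -150.68397715  289.46309922] [ 3.14155415e+00 -3.26531533e-04 -1.92158402e-03] [-5.15146374e-01  9.50265993e-02  1.85126237e+00  1.36290264e-04
  1.19500032e+00  1.05752154e+00] 0.3999587888192125
w3.png scale 1.6666666666666667
```

View pics/w3.png

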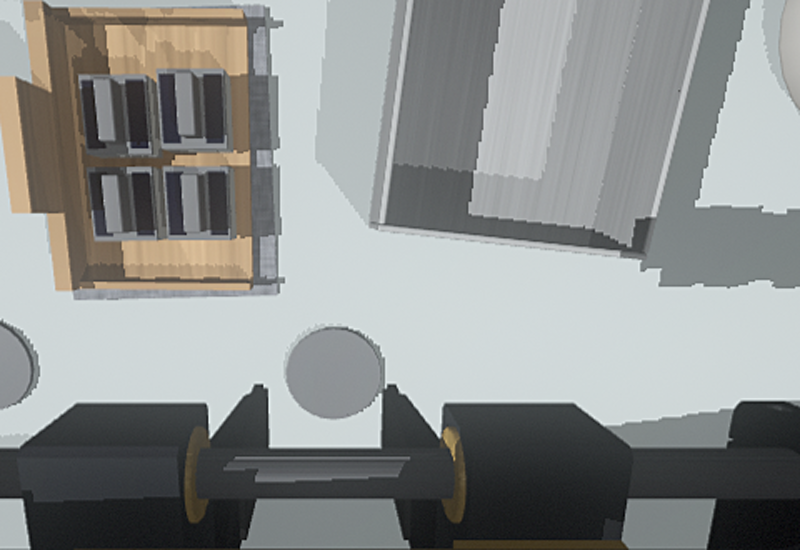

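Run:
```python
from h import *
d=np.load("w3.npz");w=(d["img"],d["K"],d["R"],d["t"])
np.set_printoptions(precision=1,suppress=True)
P=lambda u,v,z:back(w,(u/1.66667+80,v/1.66667),z)[:2]
print("tub",[P(*p,90) for p in((373,226),(645,257),(404,0),(712,0))])
print("tray sidewalls lip-end tops",P(252,288,29),P(247,9,29))
print("backwall top near outer/inner",P(56,290,43),P(76,290,43),"far",P(26,2,43),P(46,2,43))
print("handle top near",P(12,211,93),P(33,211,93),"far",P(0,76,93),P(19,78,93))
print("mat near",P(75,298,3),P(279,293,3),"far",P(269,6,3))
print("fins",[P(*p,61) for p in((109,112),(187,105),(112,205),(192,203))])
```

```text
tub [array([ 458.1, -186.9]), array([ 435.5, -387.6]), array([ 604. , -204.5]), array([ 603.7, -408.3])]
tray sidewalls lip-end tops [404.9 -89.4] [619.  -92.8]
backwall top near outer/inner [405.4  72.2] [405.4  55.6] far [619.3  68.6] [619.2  53.8]
handle top near [469.2  71.8] [469.1  56.7] far [557.7  67.4] [556.4  54.8]
mat near [392.5  75.9] [ 396.7 -110.3] far [ 629.7 -107.3]
fins [array([540.4,   7.9]), array([545.1, -50.2]), array([473.7,  12.1]), array([475. , -49.7])]
```

Call:
carry_out([
  [20,-40,10,1,0.6],
  [20,-40,20,0,0.6],
  [20,-40,30,0,0.6],
  [20,-40,30,0,0.6],
  [20,-40,30,0,0.6],
  [10,-12,30,0,0.6],
  [0,0,0,0,0.6],
  [0,0,0,0,0.6],
])

```text
t: 33.95
eef_pos: [508.4, 52.2, 145.7]
tcp_rot: [3.141, 0.002, -0.016]
ft_force: [-0.1, 0.0, 0.5]
opening: 0.403
grip_force: 0.0
```

Call:
carry_out([
  [4,-10.5,30,0,0.6],
  [0,0,40,0,0.6],
  [0,0,30,0,0.6],
  [0,0,13,0,0.6],
  [0,0,5,0,0.6],
  [0,0,0,0,0.6],
  [0,0,0,0,0.6],
])

```text
t: 34.65
eef_pos: [513.6, 61.5, 29.2]
tcp_rot: [3.142, -0.002, -0.018]
ft_force: [-1.2, 1.4, -0.1]
opening: 0.398
grip_force: 0.0
```

Close on the handle, and lift a little to check that the tray stays level.

Call:
carry_out([
  [0,0,0,0,1],
  [0,0,0,0,1],
  [0,0,0,0,1],
  [0,0,0,0,1],
  [0,0,0,0,1],
  [0,0,0,0,1],
  [0,0,-5,0,1],
  [0,0,-5,0,1],
  [0,0,-5,0,1],
  [0,0,0,0,1],
  [0,0,0,0,1],
])

```text
t: 35.75
eef_pos: [512.8, 61.8, 42.8]
tcp_rot: [3.142, -0.0, -0.018]
ft_force: [-0.1, -0.5, -6.0]
opening: 0.144
grip_force: 30.0
```

Run:
```python
from h import *
s=env.state();print(s["ft_force"],s["moment"],s["opening"],s["grip_force"],s["eef_pos"])
a=cam("side");b=cam("scene")
np.savez("lift.npz",a=a[0],b=b[0])
m=np.hstack([cv2.resize(i,(400,300),interpolation=cv2.INTER_CUBIC) for i in(a[0][175:250,245:345],b[0][175:250,225:325])])
cv2.imwrite("pics/lift.png",m[:,:,::-1])
```

```text
[-0.11844188 -0.49363251 -6.03713789] [ 0.32835677  0.01036026 -0.01869555] 0.14375499411120995 29.998911023139954 [512.82918558  61.79024658  42.84884171]
```

Call:
carry_out([
  [0,0,-5,0,1],
  [0,0,-10,0,1],
  [0,0,-15,0,1],
  [0,0,-15,0,1],
  [0,0,-15,0,1],
  [0,0,-15,0,1],
  [0,0,-15,0,1],
  [0,0,-12,0,1],
  [0,0,-8,0,1],
  [0,0,-4,0,1],
  [0,0,0,0,1],
  [0,0,0,0,1],
])

```text
t: 37.05
eef_pos: [512.6, 61.8, 156.4]
tcp_rot: [3.142, 0.001, -0.018]
ft_force: [-0.2, -0.4, -6.1]
opening: 0.146
grip_force: 30.0
```

Call:
carry_out([
  [-1,5,0,0,1],
  [-2,10,0,0,1],
  [-4,15,0,0,1],
  [-5,20,0,0,1],
  [-5,20,0,0,1],
  [-5,20,0,0,1],
  [-5,20,0,0,1],
  [-5,20,0,0,1],
  [-5,20,0,0,1],
  [-5,20,0,0,1],
  [-5,20,0,0,1],
  [-5,20,0,0,1],
])

```text
t: 38.25
eef_pos: [456.1, -148.9, 156.8]
tcp_rot: [3.142, 0.0, -0.018]
ft_force: [0.3, 0.1, -6.3]
opening: 0.143
grip_force: 30.0
```

Call:
carry_out([
  [-5,20,0,0,1],
  [-5,20,0,0,1],
  [-5,20,0,0,1],
  [-5,20,0,0,1],
  [-5,19,0,0,1],
  [-4,15,0,0,1],
  [-2,12,0,0,1],
  [-1,7,0,0,1],
  [0,4,0,0,1],
  [0,0,0,0,1],
  [0,0,0,0,1],
])

```text
t: 39.35
eef_pos: [422.9, -283.1, 156.8]
tcp_rot: [-3.141, 0.0, -0.017]
ft_force: [-0.0, -0.6, -5.4]
opening: 0.152
grip_force: 30.0
```

Call:
carry_out([
  [0,0,0,-2,1],
  [0,0,0,-4,1],
  [0,0,0,-5,1],
  [0,0,0,-5,1],
  [0,0,0,-5,1],
  [0,0,0,-5,1],
  [0,0,0,-5,1],
  [0,0,0,-5,1],
  [0,0,0,-5,1],
  [0,0,0,-5,1],
  [0,0,0,-5,1],
  [0,0,0,-5,1],
])

```text
t: 40.55
eef_pos: [422.9, -282.9, 156.8]
tcp_rot: [-3.141, 0.0, 0.964]
ft_force: [-0.7, 0.6, -5.6]
opening: 0.146
grip_force: 30.0
```

Call:
carry_out([
  [0,0,0,-5,1],
  [0,0,0,-5,1],
  [0,0,0,-5,1],
  [0,0,0,-5,1],
  [0,0,0,-4,1],
  [0,0,0,-2.5,1],
  [0,0,0,-2,1],
  [0,0,0,0,1],
  [0,0,0,0,1],
  [0,0,0,0,1],
])

```text
t: 41.55
eef_pos: [422.9, -283.4, 156.8]
tcp_rot: [3.142, 0.0, 1.457]
ft_force: [0.5, -0.4, -5.9]
opening: 0.145
grip_force: 30.0
```

Run:
```python
from h import *
s=env.state();print(s["t"],s["eef_pos"],np.degrees(s["tcp_rot"]),s["ft_force"],s["moment"],s["opening"],s["joints"])
w=cam("wrist");a=cam("side");b=cam("scene");np.savez("tb.npz",w=w[0],a=a[0],b=b[0],R=w[2],t=w[3],K=w[1])
W=cv2.resize(w[0],(448,336),interpolation=cv2.INTER_AREA)
A=cv2.resize(a[0][130:230,250:383],(352,264),interpolation=cv2.INTER_CUBIC)
B=cv2.resize(b[0][130:250,130:290],(352,264),interpolation=cv2.INTER_CUBIC)
m=np.zeros((600,800,3),np.uint8);m[:336,:448]=W;m[:264,448:]=A;m[264+36:264+36+264,448:]=B
cv2.imwrite("pics/tb.png",m[:,:,::-1])
```

```text
41.55 [ 422.8573605  -283.41797194  156.84968675] [1.79999837e+02 7.71670560e-03 8.34704564e+01] [ 0.51040258 -0.44285448 -5.87628244] [ 0.02493456  0.19409547 -0.00988657] 0.145489956316657 [-7.20231415e-01  3.62825868e-01  1.87416651e+00 -1.38729203e-04
  9.04521202e-01 -6.06183641e-01]
```

View pics/tb.png

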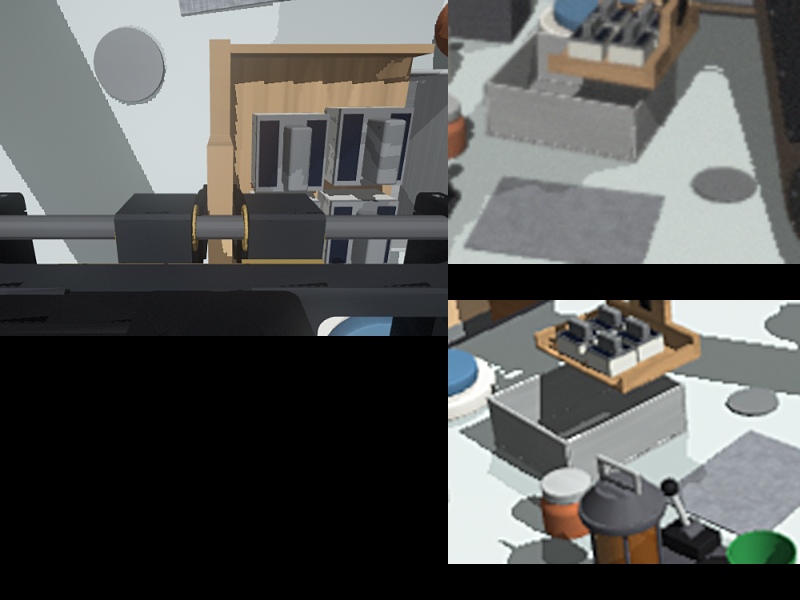

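Run:
```python
from h import *
np.set_printoptions(precision=1,suppress=True)
a=cam("side");b=cam("scene")
A=lambda u,v,z:back(a,(250+(u-448)/2.6466,130+v/2.6466),z)[:2]
B=lambda u,v,z:back(b,(130+(u-448)/2.2,130+(v-300)/2.2),z)[:2]
print("tub B front,left,right",B(568,438,90),B(490,400,90),B(684,384,90))
print("tub A",A(487,106,90),A(638,121,90))
print("mat A",A(492,178,3),A(665,195,3),A(466,240,3),"B top",B(750,432,3))
c=np.array([566,-300.8]);u=np.array([.9936,-.1132]);v=np.array([.1132,.9936])
print([c+i*120*u+j*100*v for i,j in((1,1),(1,-1),(-1,1),(-1,-1))])
```

```text
tub B front,left,right [ 680.5 -217.4] [ 674.  -395.8] [ 458.2 -184.7]
tub A [ 663.  -145.1] [ 444.  -154.3]
mat A [641.9 -92.8] [ 393.5 -109.5] [626.5  68.5] B top [401.5 -97.5]
[array([ 696.6, -215. ]), array([ 673.9, -413.7]), array([ 458.1, -187.9]), array([ 435.4, -386.6])]
```

Call:
carry_out([
  [0,0,5,0,1],
  [0,0,10,0,1],
  [0,0,10,0,1],
  [0,0,7,0,1],
  [0,0,4,0,1],
  [0,0,2,0,1],
  [0,0,0,0,1],
  [0,0,0,0,1],
])

```text
t: 42.6
eef_pos: [422.9, -283.7, 119.0]
tcp_rot: [3.141, 0.0, 1.457]
ft_force: [-0.1, -0.8, -5.4]
opening: 0.146
grip_force: 30.0
```

Call:
carry_out([
  [0,0,1,0,1],
  [0,0,1,0,1],
  [0,0,0,0,1],
])

```text
t: 42.9
eef_pos: [422.8, -283.6, 116.8]
tcp_rot: [3.142, 0.0, 1.457]
ft_force: [-1.1, -1.0, -5.3]
opening: 0.145
grip_force: 30.0
```

Call:
carry_out([
  [0,0,1,0,1],
  [0,0,1,0,1],
  [0,0,0,0,1],
])

```text
t: 43.2
eef_pos: [422.8, -283.7, 115.3]
tcp_rot: [3.141, 0.0, 1.457]
ft_force: [-2.8, 0.9, 3.4]
opening: 0.146
grip_force: 30.0
```

Call:
carry_out([
  [0,0,1,0,1],
  [0,0,0,0,1],
])

```text
t: 43.4
eef_pos: [422.9, -283.7, 115.3]
tcp_rot: [3.141, 0.001, 1.457]
ft_force: [-5.3, 3.1, 16.9]
opening: 0.147
grip_force: 30.0
```

Call:
carry_out([
  [0,0,-1,0,1],
  [0,0,0,0,1],
  [0,0,0,0,0.7],
  [0,0,0,0,0.6],
  [0,0,0,0,0.6],
  [0,0,-10,0,0.6],
  [0,0,-20,0,0.6],
  [0,0,-25,0,0.6],
  [0,0,-25,0,0],
  [0,0,0,0,0],
  [0,0,0,0,0],
])

```text
t: 44.5
eef_pos: [422.9, -283.6, 195.4]
tcp_rot: [3.14, 0.001, 1.457]
ft_force: [-0.5, 0.2, -0.4]
opening: 0.596
grip_force: 0.0
```

Call:
carry_out([
  [0,0,0,8.5,0],
  [0,0,0,8.5,0],
  [0,0,0,8.5,0],
  [0,0,0,8.5,0],
  [0,0,0,8.5,0],
  [0,0,0,8.5,0],
  [0,0,0,8.5,0],
  [0,0,0,8.5,0],
  [0,0,0,8.5,0],
  [0,0,0,8.5,0],
  [0,0,0,5,0],
  [0,0,0,0,0],
])

```text
t: 45.7
eef_pos: [422.5, -283.4, 194.0]
tcp_rot: [-3.141, 0.001, -0.115]
ft_force: [-0.6, -0.1, -0.6]
opening: 1.0
grip_force: 0.0
```

Call:
carry_out([
  [0,0,10,0,0],
  [0,0,10,0,0],
  [0,0,0,0,0],
  [0,0,0,0,0],
])

```text
t: 46.1
eef_pos: [422.6, -283.5, 174.3]
tcp_rot: [-3.141, 0.001, -0.113]
ft_force: [-0.3, -0.0, 0.5]
opening: 1.001
grip_force: 0.0
```

Run:
```python
from h import *
s=env.state();print(s["t"],s["eef_pos"],np.degrees(s["tcp_rot"]),s["ft_force"],s["opening"],s["joints"])
w=cam("wrist");np.savez("eg.npz",img=w[0],R=w[2],t=w[3],K=w[1])
i=w[0]; hsv=cv2.cvtColor(i,cv2.COLOR_RGB2HSV)
m=((hsv[...,0]>8)&(hsv[...,0]<22)&(hsv[...,1]>60)&(hsv[...,2]>60)).astype(np.uint8)
print(m.sum())
for r in range(140,330,10):
    x=np.flatnonzero(m[r]); 
    if len(x): 
        runs=np.split(x,np.flatnonzero(np.diff(x)>2)+1); print(r,[(int(q[0]),int(q[-1])) for q in runs if len(q)>3])
X=s["eef_pos"]+np.array([0,0,23.]);v=np.array([.1132,.9936,0]);print(proj(w,[X+47.5*v,X-47.5*v,X+59.5*v,X-59.5*v,X+45*v-[0,0,6],X-45*v-[0,0,6]]))
```

```text
46.1 [ 422.62287629 -283.47736824  174.28025188] [-1.79966427e+02  5.30602899e-02 -6.46485215e+00] [-0.25855142 -0.02338086  0.5474396 ] 1.0010956632944485 [-7.20662815e-01  3.41143259e-01  1.85274223e+00 -5.88972909e-05
  9.48802005e-01  9.63001082e-01]
39132
140 [(139, 197), (275, 285), (365, 413)]
150 [(140, 197), (275, 286), (365, 412)]
160 [(141, 198), (276, 285), (364, 411)]
170 [(142, 199), (276, 286), (364, 410)]
180 [(143, 155), (159, 200), (209, 287), (328, 400), (403, 409)]
190 [(144, 151), (160, 397), (402, 408)]
200 [(145, 151), (163, 391), (401, 407)]
210 [(138, 414)]
220 [(139, 413)]
230 [(206, 347)]
240 [(206, 346)]
260 [(84, 88), (93, 100), (447, 453), (456, 466)]
270 [(78, 89), (460, 472)]
280 [(74, 79), (82, 85), (465, 475)]
290 [(73, 84), (466, 476)]
300 [(75, 102), (448, 475)]
310 [(78, 94), (461, 470)]
[[191.8153422  247.10705246]
 [355.29415587 247.2090986 ]
 [171.16179532 247.09416018]
 [375.9405205  247.2219864 ]
 [198.48881431 243.49787972]
 [348.68488794 243.59214709]]
```

Run:
```python
from h import *
d=np.load("eg.npz");i=d["img"];save(i,"eg.png",(130,190,420,290))
```

```text
eg.png scale 2.7586206896551726
```

View pics/eg.png

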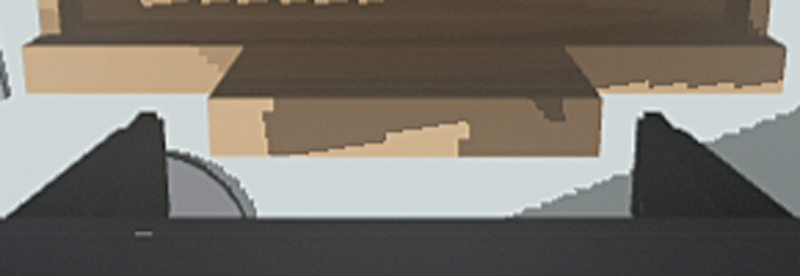

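Call:
carry_out([
  [0.5,0.8,5,0,0],
  [0,0,5,0,0],
  [0,0,5,0,0],
  [0,0,3,0,0],
  [0,0,2,0,0],
  [0,0,0,0,0],
])

```text
t: 46.75
eef_pos: [423.1, -284.4, 154.6]
tcp_rot: [-3.141, 0.0, -0.114]
ft_force: [-0.2, 0.6, 0.7]
opening: 1.0
grip_force: 0.0
```

Call:
carry_out([
  [0,0,2,0,0],
  [0,0,2,0,0],
  [0,0,0,0,0],
])

```text
t: 47.05
eef_pos: [423.1, -284.4, 150.6]
tcp_rot: [-3.142, 0.0, -0.114]
ft_force: [-0.3, -0.1, -0.8]
opening: 0.999
grip_force: 0.0
```

Call:
carry_out([
  [0,0,6,0,0],
  [0,0,6,0,0],
  [0,0,2,0,0],
  [0,0,0,0,0],
  [0,0,0,0,1],
  [0,0,0,0,1],
  [0,0,0,0,1],
  [0,0,0,0,1],
])

```text
t: 47.85
eef_pos: [423.2, -284.5, 136.8]
tcp_rot: [3.141, -0.0, -0.114]
ft_force: [1.4, -0.7, -2.5]
opening: 0.942
grip_force: 30.0
```

Call:
carry_out([
  [2,0,-3.5,0,1],
  [3,0,-5,0,1],
  [3,0,-5,0,1],
  [3.2,0,-5,0,1],
  [0,0,0,0,1],
  [0,0,0,0,1],
])

```text
t: 48.45
eef_pos: [434.3, -285.6, 155.3]
tcp_rot: [3.142, 0.0, -0.113]
ft_force: [-0.6, 0.1, -5.9]
opening: 0.944
grip_force: 30.0
```

Run:
```python
from h import *
s=env.state();print(s["t"],s["eef_pos"],np.degrees(s["tcp_rot"]),s["ft_force"],s["moment"],s["opening"],s["grip_force"])
w=cam("wrist");i=w[0]; hsv=cv2.cvtColor(i,cv2.COLOR_RGB2HSV)
m=((hsv[...,0]>8)&(hsv[...,0]<22)&(hsv[...,1]>60)&(hsv[...,2]>60)).astype(np.uint8)
for r in range(30,230,20):
    x=np.flatnonzero(m[r])
    if len(x): print(r,x[0],x[-1],len(x))
```

```text
48.45 [ 434.3129832  -285.63375505  155.34747177] [ 1.79996459e+02  2.43362182e-03 -6.49359427e+00] [-0.56162659  0.05910172 -5.93477241] [0.10772545 0.26333057 0.0057184 ] 0.9439167389460883 29.99870628118515
30 109 440 131
50 111 438 131
70 112 437 133
90 114 435 135
110 115 434 319
130 117 432 134
150 119 431 133
170 120 429 132
190 121 428 132
210 123 426 301
```

Call:
carry_out([
  [0,0,0,0,0.08],
  [0,0,0,0,0.08],
  [0,0,0,0,0.08],
])

```text
t: 48.8
eef_pos: [434.3, -285.7, 155.2]
tcp_rot: [-3.142, 0.0, -0.114]
ft_force: [-0.4, -0.2, -6.9]
opening: 0.948
grip_force: 30.0
```

Call:
carry_out([
  [0,0,0,0,0.065],
  [0,0,0,0,0.065],
])

```text
t: 49.0
eef_pos: [434.3, -285.8, 155.3]
tcp_rot: [3.141, -0.0, -0.114]
ft_force: [0.3, 1.0, -5.7]
opening: 0.94
grip_force: 30.0
```

Call:
carry_out([
  [0,0,0,0,0.06],
  [0,0,0,0,0.06],
])

```text
t: 49.2
eef_pos: [434.3, -285.7, 155.3]
tcp_rot: [3.142, 0.0, -0.113]
ft_force: [0.8, 0.2, -5.2]
opening: 0.944
grip_force: 30.0
```

Call:
carry_out([
  [0,0,0,0,0.0585],
  [0,0,0,0,0.0585],
])

```text
t: 49.4
eef_pos: [434.3, -285.7, 155.3]
tcp_rot: [3.142, 0.0, -0.114]
ft_force: [-0.0, -0.5, -5.8]
opening: 0.941
grip_force: 30.0
```

```bash
cat > tilt.py <<'E'
from h import *
from scipy.optimize import least_squares as LS
# tray tilt from wrist image; g = height of the grip point above the tray's underside, TCP+gz is its world height
def tilt(g=80.,gz=33.,show=False):
    s=env.state();w=cam("wrist");i=w[0]
    hsv=cv2.cvtColor(i,cv2.COLOR_RGB2HSV)
    m=((hsv[...,0]>8)&(hsv[...,0]<22)&(hsv[...,1]>60)&(hsv[...,2]>60)).astype(np.uint8)
    L=[];
    for r in range(0,215,5):
        x=np.flatnonzero(m[r])
        if len(x)>20 and x[-1]-x[0]>150: L.append((r,x[0],x[-1]))
    L=np.array(L)
    R=Ro.from_euler("xyz",s["tcp_rot"]).as_matrix();u=R[:,0]*[1,1,0];u/=np.linalg.norm(u);v=np.array([-u[1],u[0],0])
    G=s["eef_pos"]+[0,0,gz]; out=[]
    for th in range(0,66,2):
        c,sn=np.cos(np.radians(th)),np.sin(np.radians(th))
        f=u*c-np.array([0,0,sn]);n=u*sn+np.array([0,0,c])   # tray -y axis and up
        e=0;N=0
        for sg,col in((1,1),(-1,2)):
            pts=np.array([G+f*(73+k)+n*(26-g)+sg*108*v for k in np.linspace(-80,80,60)])
            p=proj(w,pts);o=np.argsort(p[:,1]);k=(L[:,0]>p[:,1].min())&(L[:,0]<p[:,1].max())
            e+=np.abs(np.interp(L[k,0],p[o,1],p[o,0])-L[k,col]).sum();N+=k.sum()
        out.append((e/max(N,1),th,int(N)))
    print("TCP",s["eef_pos"],"F",s["ft_force"],"best tilts",[(round(e,1),t,n) for e,t,n in sorted(out)[:4]], "rows",L[0].tolist(),L[-1].tolist())
    return w
if __name__=="__main__": tilt()
E
python3 tilt.py
```

```text
TCP [ 434.31537697 -285.71982677  155.29634221] F [-0.01650225 -0.53595575 -5.82185543] best tilts [(np.float64(1.2), 6, 84), (np.float64(1.4), 4, 84), (np.float64(2.9), 8, 81), (np.float64(3.4), 2, 84)] rows [5, 107, 442] [210, 123, 426]
```

Call:
carry_out([
  [0,0,-15,0,0.058],
  [0,0,0,0,0.058],
  [0,0,-15,0,0.058],
  [0,0,0,0,0.058],
  [0,0,0,0,0.058],
])

```text
t: 49.95
eef_pos: [434.3, -285.9, 185.1]
tcp_rot: [3.141, -0.001, -0.114]
ft_force: [-2.0, -0.7, -0.9]
opening: 0.948
grip_force: 19.8
```

```bash
python3 tilt.py
```

```text
TCP [ 434.29982716 -285.85751987  185.12154473] F [-1.95271493 -0.72503285 -0.90916045] best tilts [(np.float64(1.0), 22, 62), (np.float64(1.6), 20, 62), (np.float64(2.2), 24, 60), (np.float64(3.4), 18, 62)] rows [60, 135, 414] [210, 128, 421]
```

Call:
carry_out([
  [5,0,-4,0,0.058],
  [5,0,-4,0,0.058],
  [5,0,-4,0,0.058],
  [5,0,-3,0,0.058],
  [0,0,0,0,0.058],
])

```text
t: 50.5
eef_pos: [455.1, -288.2, 200.6]
tcp_rot: [3.141, -0.001, -0.113]
ft_force: [-0.8, -0.3, -7.0]
opening: 0.946
grip_force: 19.7
```

```bash
python3 tilt.py; python3 -c "
from cell import env
s=env.state();print(s['moment'],s['opening'],s['grip_force'])"
```

```text
TCP [ 455.08833742 -288.15573363  200.60566422] F [-0.75118148 -0.28033885 -7.02551281] best tilts [(np.float64(1.2), 24, 58), (np.float64(1.2), 22, 58), (np.float64(2.6), 26, 58), (np.float64(3.0), 20, 58)] rows [70, 137, 412] [210, 128, 421]
[0.07797459 0.15545327 0.06297735] 0.9456495392931146 19.73248779773712
```

Call:
carry_out([
  [3,0,-15,0,0.0575],
  [3,0,0,0,0.0575],
  [3,0,-12,0,0.0575],
  [0,0,0,0,0.0575],
  [0,0,0,0,0.0575],
])

```text
t: 51.05
eef_pos: [462.9, -288.9, 226.7]
tcp_rot: [-3.142, 0.0, -0.114]
ft_force: [-0.2, -0.5, -5.7]
opening: 0.947
grip_force: 17.4
```

```bash
python3 tilt.py; python3 -c "
from cell import env
s=env.state();print(s['moment'],s['opening'],s['grip_force'])"
```

```text
TCP [ 462.94777902 -288.88331014  226.71574575] F [-0.20963215 -0.4798864  -5.71505958] best tilts [(np.float64(0.9), 30, 50), (np.float64(1.4), 28, 50), (np.float64(2.3), 32, 50), (np.float64(3.2), 26, 50)] rows [90, 144, 405] [210, 131, 418]
[ 0.07106299  0.11639538 -0.0997561 ] 0.9476935601681853 17.359465956687927
```

Call:
carry_out([
  [0,0,-16,0,0.057],
  [0,0,0,0,0.057],
  [0,0,8,0,0.057],
  [0,0,8,0,0.057],
  [0,0,-16,0,0.057],
  [0,0,0,0,0.057],
  [0,0,0,0,0.057],
])

```text
t: 51.8
eef_pos: [463.1, -289.0, 242.6]
tcp_rot: [3.142, -0.0, -0.114]
ft_force: [0.7, 1.2, -3.4]
opening: 0.949
grip_force: 15.0
```

```bash
python3 tilt.py; python3 -c "
from cell import env
s=env.state();print(s['moment'],s['opening'],s['grip_force'])"
```

```text
TCP [ 463.14910649 -289.01449478  242.59225921] F [ 0.67671747  1.2022483  -3.40161737] best tilts [(np.float64(0.9), 36, 44), (np.float64(1.9), 34, 44), (np.float64(2.0), 38, 44), (np.float64(3.6), 40, 40)] rows [105, 150, 399] [210, 134, 415]
[ 0.11805    -0.01568117  0.02964839] 0.9441312558846156 15.011942088603973
```

Call:
carry_out([
  [0,0,-5,0,1],
  [0,0,-10,0,1],
  [0,0,-15,0,1],
  [0,0,-15,0,1],
  [0,0,-10,0,1],
  [0,0,-5,0,1],
  [0,0,0,0,1],
  [0,0,0,0,1],
])

```text
t: 52.65
eef_pos: [463.0, -288.9, 302.9]
tcp_rot: [-3.141, 0.001, -0.114]
ft_force: [-0.7, -0.6, -3.1]
opening: 0.942
grip_force: 30.0
```

```bash
python3 tilt.py
python3 - <<'E'
from h import *
b=cam("scene");a=cam("side")
s=env.state();print(s["ft_force"],s["opening"])
# bright/white and navy pixels inside the tub outline vs around it
c=np.array([566,-300.8]);u=np.array([.9936,-.1132]);v=np.array([.1132,.9936])
for n,C in(("scene",b),("side",a)):
    hsv=cv2.cvtColor(C[0],cv2.COLOR_RGB2HSV);navy=((hsv[...,0]>105)&(hsv[...,0]<135)&(hsv[...,1]>80)&(hsv[...,2]<110)).astype(np.uint8)
    k,l,st,ce=cv2.connectedComponentsWithStats(navy)
    print(n,[(st[j,4],ce[j].round().tolist(),back(C,ce[j],40)[:2].round().tolist()) for j in range(1,k) if st[j,4]>=4])
E
```

```text
TCP [ 462.97320822 -288.87759738  302.8549298 ] F [-0.72562135 -0.5564869  -3.14018431] best tilts [(np.float64(0.8), 36, 42), (np.float64(1.9), 38, 42), (np.float64(1.9), 34, 42), (np.float64(3.6), 40, 40)] rows [110, 150, 399] [210, 134, 415]
[-0.40071702 -0.63051115 -3.48675356] 0.9418963713368733
scene [(np.int32(14), [182.0, 63.0], [-391.0, -1349.0]), (np.int32(5), [214.0, 75.0], [-335.0, -1043.0]), (np.int32(6), [215.0, 84.0], [-234.0, -938.0]), (np.int32(15), [185.0, 182.0], [574.0, -331.0]), (np.int32(8), [195.0, 185.0], [572.0, -288.0]), (np.int32(124), [447.0, 243.0], [368.0, 547.0]), (np.int32(6), [408.0, 278.0], [580.0, 515.0]), (np.int32(4), [446.0, 290.0], [560.0, 613.0]), (np.int32(14), [453.0, 297.0], [577.0, 638.0]), (np.int32(5), [458.0, 309.0], [609.0, 661.0])]
side [(np.int32(7), [289.0, 324.0], [377.0, 549.0]), (np.int32(6), [307.0, 325.0], [330.0, 539.0]), (np.int32(89), [298.0, 333.0], [345.0, 571.0])]
```

Call:
carry_out([
  [0,0,0,-2.5,1],
  [0,0,0,-2.5,1],
  [0,0,0,-2.5,1],
  [4,-12,0,0,1],
  [5,-25,0,0,1],
  [6,-35,0,0,1],
  [7,-35,0,0,1],
  [7,-35,0,0,1],
  [7,-35,0,0,1],
  [7,-35,0,0,1],
  [5,-35,0,0,1],
  [3,-20,0,0,1],
])

```text
t: 54.0
eef_pos: [509.2, -18.1, 303.2]
tcp_rot: [-3.141, 0.0, 0.017]
ft_force: [0.3, -0.0, -4.0]
opening: 0.947
grip_force: 30.0
```

Call:
carry_out([
  [0,-8,0,0,1],
  [0,0,20,0,1],
  [0,0,25,0,1],
  [0,0,25,0,1],
  [0,0,25,0,1],
  [0,0,25,0,1],
  [0,0,20,0,1],
  [0,0,10,0,1],
  [0,0,5,0,1],
  [0,0,0,0,1],
  [0,0,0,0,1],
])

```text
t: 55.1
eef_pos: [509.8, -13.3, 149.1]
tcp_rot: [3.141, -0.001, 0.017]
ft_force: [-0.5, -0.3, -4.3]
opening: 0.943
grip_force: 30.0
```

```bash
python3 tilt.py
```

```text
TCP [509.78942239 -13.28249697 149.08466709] F [-0.46488309 -0.27385497 -4.27975041] best tilts [(np.float64(1.1), 36, 42), (np.float64(1.8), 34, 42), (np.float64(2.1), 38, 42), (np.float64(3.6), 32, 42)] rows [110, 150, 399] [210, 134, 415]
```

Call:
carry_out([
  [0,0,8,0,0.058],
  [0,0,8,0,0.058],
  [0,0,4,0,0.058],
  [0,0,3,0,0.058],
  [0,0,2,0,0.058],
  [0,0,0,0,0.058],
])

```text
t: 55.75
eef_pos: [509.3, -13.2, 123.1]
tcp_rot: [3.142, 0.0, 0.017]
ft_force: [0.1, -0.2, -2.8]
opening: 0.943
grip_force: 30.0
```

Call:
carry_out([
  [-6,0,4,0,0.058],
  [-6,0,4,0,0.058],
  [-6,0,4,0,0.058],
  [-6,0,4,0,0.058],
  [0,0,0,0,0.058],
])

```text
t: 56.25
eef_pos: [484.3, -13.6, 106.9]
tcp_rot: [-3.141, 0.001, 0.017]
ft_force: [-2.8, 0.5, 1.7]
opening: 0.94
grip_force: 30.0
```

```bash
python3 tilt.py
```

```text
TCP [484.34143251 -13.59715492 106.8553225 ] F [-2.76111259  0.47412078  1.6698644 ] best tilts [(np.float64(1.1), 26, 54), (np.float64(1.8), 28, 54), (np.float64(2.2), 24, 54), (np.float64(3.3), 30, 52)] rows [80, 141, 409] [210, 130, 420]
```

Pivoting works as planned; continue the arc down.

Call:
carry_out([
  [-5,0,4,0,0.058],
  [-5,0,4,0,0.058],
  [-5,0,4.5,0,0.058],
  [-5,0,4.5,0,0.058],
  [-4.5,0,5,0,0.058],
  [-4.5,0,5,0,0.058],
  [-4.5,0,5,0,0.058],
  [-4,0,5,0,0.058],
  [0,0,0,0,0.058],
])

```text
t: 57.2
eef_pos: [447.1, -14.2, 69.7]
tcp_rot: [-3.141, 0.001, 0.017]
ft_force: [-0.9, -0.0, -1.5]
opening: 0.943
grip_force: 19.4
```

Call:
carry_out([
  [-3,0,4,0,0.058],
  [-3,0,4,0,0.058],
  [-2.5,0,4,0,0.058],
  [0,0,0,0,0.058],
])

```text
t: 57.6
eef_pos: [438.8, -14.4, 57.8]
tcp_rot: [-3.141, 0.001, 0.017]
ft_force: [-0.5, 1.0, -0.8]
opening: 0.943
grip_force: 19.3
```

```bash
python3 tilt.py
```

```text
TCP [438.84391129 -14.37431053  57.82412273] F [-0.48145386  1.02538419 -0.81288978] best tilts [(np.float64(1.2), 4, 86), (np.float64(2.0), 2, 86), (np.float64(2.6), 6, 84), (np.float64(4.1), 0, 86)] rows [0, 103, 446] [210, 124, 426]
```

Call:
carry_out([
  [-2,0,3,0,0.058],
  [-1.5,0,3,0,0.058],
  [0,0,1.5,0,0.058],
  [0,0,0,0,0.058],
])

```text
t: 58.05
eef_pos: [435.5, -14.4, 51.1]
tcp_rot: [3.142, 0.0, 0.017]
ft_force: [-3.5, 0.3, 8.5]
opening: 0.946
grip_force: 19.4
```

Call:
carry_out([
  [0,0,0,0,0],
  [0,0,0,0,0],
  [0,0,0,0,0],
  [0,0,-15,0,0],
  [0,0,-20,0,0],
  [0,0,-25,0,0],
  [0,0,-25,0,0],
  [0,0,0,0,0],
  [0,0,0,0,0],
])

```text
t: 58.95
eef_pos: [435.9, -14.5, 135.9]
tcp_rot: [3.141, -0.001, 0.017]
ft_force: [-0.4, 0.2, -1.1]
opening: 1.003
grip_force: 0.0
```

```bash
cat > board.py <<'E'
from h import *
# board-top (last bamboo rows in the wrist view): its corners in the world at height z
def board(z):
    s=env.state();w=cam("wrist");hsv=cv2.cvtColor(w[0],cv2.COLOR_RGB2HSV)
    m=((hsv[...,0]>8)&(hsv[...,0]<22)&(hsv[...,1]>60)&(hsv[...,2]>60))
    m[:, :120]=0; m[:,430:]=0; rows=[]
    for r in range(150,262):
        x=np.flatnonzero(m[r])
        if len(x)>20: rows.append((r,int(x[0]),int(x[-1])))
    k=rows[-1];
    print("TCP",s["eef_pos"],"yaw",np.degrees(s["tcp_rot"][2]),"last rows",rows[-26::3],k)
    for r,a,b in (rows[-18],rows[-10],rows[-3]): print(r,back(w,(a,r),z)[:2].round(1),back(w,(b,r),z)[:2].round(1))
board(93)
E
python3 board.py
```

```text
TCP [435.94372492 -14.48940759 135.85769403] yaw 0.9931984413770878 last rows [(201, 159, 390), (204, 159, 390), (207, 160, 390), (210, 160, 389), (213, 217, 332), (216, 217, 332), (219, 217, 331), (222, 218, 331), (225, 218, 331)] (226, 218, 331)
209 [440.6  73.7] [ 443.6 -103.8]
217 [434.9  29.7] [436.5 -60. ]
224 [429.2  29. ] [430.8 -59.6]
```

Call:
carry_out([
  [-2,0.5,0,-8.5,0.6],
  [0,0,0,-8.5,0.6],
  [0,0,0,-8.5,0.6],
  [0,0,0,-8.5,0.6],
  [0,0,0,-8.5,0.6],
  [0,0,0,-8.5,0.6],
  [0,0,0,-8.5,0.6],
  [0,0,0,-8.5,0.6],
  [0,0,0,-8.5,0.6],
  [0,0,0,-8.5,0.6],
  [0,0,0,-5,0.6],
  [0,0,0,0,0.6],
])

```text
t: 60.2
eef_pos: [433.4, -14.9, 134.8]
tcp_rot: [-3.14, -0.0, 1.589]
ft_force: [0.1, -1.5, -0.3]
opening: 0.402
grip_force: 0.0
```

Call:
carry_out([
  [0,0,40,0,0.6],
  [0,0,40,0,0.6],
  [0,0,15,0,0.6],
  [0,0,8,0,0.6],
  [0,0,4,0,0.6],
  [0,0,0,0,0.6],
])

```text
t: 60.8
eef_pos: [434.0, -15.0, 28.8]
tcp_rot: [-3.141, 0.0, 1.587]
ft_force: [0.7, 0.6, 0.5]
opening: 0.397
grip_force: 0.0
```

Call:
carry_out([
  [0,0,0,0,1],
  [0,0,0,0,1],
  [0,0,0,0,1],
  [0,0,0,0,1],
  [0,0,0,0,1],
  [0,0,-15,0,1],
  [0,0,-25,0,1],
  [0,0,-25,0,1],
  [0,0,-15,8,1],
  [0,0,0,8,1],
  [0,0,0,8,1],
  [0,0,0,8,1],
])

```text
t: 62.0
eef_pos: [433.5, -14.9, 108.8]
tcp_rot: [-3.141, 0.0, 1.024]
ft_force: [0.2, 0.5, -3.1]
opening: 0.145
grip_force: 30.0
```

Call:
carry_out([
  [0,0,0,8,1],
  [0,0,0,8,1],
  [0,0,0,8,1],
  [0,0,0,8,1],
  [0,0,0,8,1],
  [0,0,0,8,1],
  [0,0,0,8,1],
  [0,0,0,2,1],
  [0,0,0,0,1],
  [0,0,0,0,1],
])

```text
t: 63.0
eef_pos: [433.7, -14.9, 108.7]
tcp_rot: [-3.142, 0.0, 0.019]
ft_force: [-0.5, -0.0, -2.3]
opening: 0.142
grip_force: 30.0
```

Call:
carry_out([
  [26,-24,0,0,1],
  [26,-24,0,0,1],
  [26.2,-23.5,0,0,1],
  [0,0,0,0,1],
  [0,0,25,0,1],
  [0,0,25,0,1],
  [0,0,15,0,1],
  [0,0,6,0,1],
  [0,0,3,0,1],
  [0,0,0,0,1],
  [0,0,0,0,1],
])

```text
t: 64.1
eef_pos: [511.2, 57.8, 35.5]
tcp_rot: [3.141, -0.001, 0.018]
ft_force: [-0.6, 0.1, -3.7]
opening: 0.146
grip_force: 30.0
```

Call:
carry_out([
  [0,0,3,0,1],
  [0,0,2,0,1],
  [0,0,0,0,1],
])

```text
t: 64.4
eef_pos: [510.7, 57.9, 29.7]
tcp_rot: [3.142, 0.0, 0.017]
ft_force: [-1.1, 0.1, -2.8]
opening: 0.146
grip_force: 30.0
```

Call:
carry_out([
  [0,0,1,0,1],
  [0,0,1,0,1],
  [0,0,0,0,1],
])

```text
t: 64.7
eef_pos: [511.0, 57.9, 29.2]
tcp_rot: [3.141, -0.001, 0.018]
ft_force: [-5.2, -0.1, 17.7]
opening: 0.141
grip_force: 30.0
```

Call:
carry_out([
  [0,0,-1,0,1],
  [0,0,0,0,0.6],
  [0,0,0,0,0.6],
  [0,0,0,0,0.6],
  [0,0,-20,0,0.6],
  [0,0,-40,0,0.6],
  [0,0,-45,0,0.6],
  [0,0,-45,0,0.6],
  [0,0,-45,0,0.6],
  [-10,20,-45,0,0.6],
  [-20,40,-20,0,0.6],
  [-20,40,0,1,0.6],
])

```text
t: 65.9
eef_pos: [463.0, -43.7, 291.4]
tcp_rot: [3.14, -0.005, 0.002]
ft_force: [0.6, -0.9, 0.4]
opening: 0.398
grip_force: 0.0
```

Call:
carry_out([
  [-20,40,0,0,0.6],
  [-20,40,0,0,0.6],
  [-20,30,0,0,0.6],
  [0,0,0,0,0.6],
  [0,0,0,0,0.6],
])

```text
t: 66.4
eef_pos: [402.5, -153.3, 288.7]
tcp_rot: [3.142, -0.0, -0.002]
ft_force: [-0.1, 0.3, 0.8]
opening: 0.4
grip_force: 0.0
```

Run:
```python
from h import *
np.set_printoptions(precision=1,suppress=True)
s=env.state();print(s["t"],s["eef_pos"],np.degrees(s["tcp_rot"]))
w=cam("wrist");np.savez("fin.npz",img=w[0],R=w[2],t=w[3],K=w[1]);i=w[0];hsv=cv2.cvtColor(i,cv2.COLOR_RGB2HSV)
m=((hsv[...,0]>8)&(hsv[...,0]<22)&(hsv[...,1]>60)&(hsv[...,2]>60)).astype(np.uint8)
k,l,st,ce=cv2.connectedComponentsWithStats(m);j=1+np.argmax(st[1:,4]);print("bamboo bbox",st[j])
x,y,W,H,_=st[j]
print("lip edge (z 9..29)",back(w,(x+W,y+H*.5),9)[:2],"near side",back(w,(x+W*.6,y+H),29)[:2])
navy=((hsv[...,0]>105)&(hsv[...,0]<135)&(hsv[...,1]>60)&(hsv[...,2]<120)).astype(np.uint8)
k,l,st,ce=cv2.connectedComponentsWithStats(navy)
print([(int(st[j,4]),back(w,ce[j],35)[:2].round().tolist()) for j in range(1,k) if st[j,4]>=15])
# tub near-left/right corner against the earlier view, by template
d=np.load("w3.npz");D=(d["img"],d["K"],d["R"],d["t"])
for p in((458.1,-186.9,90),(435.5,-387.6,90),(740,-115,37)):
    q=proj(D,p)[0].round().astype(int);T=d["img"][max(q[1]-14,0):q[1]+14,q[0]-14:q[0]+14]
    r=cv2.matchTemplate(i,T,cv2.TM_CCOEFF_NORMED);_,sc,_,loc=cv2.minMaxLoc(r)
    c=np.array(loc)+[14,min(14,q[1])];print(p,sc,back(w,c,p[2])[:2])
```

```text
66.4 [ 402.5 -153.3  288.7] [180.   -0.   -0.1]
bamboo bbox [   81     3   156   174 21677]
lip edge (z 9..29) [ 521.6 -101.5] near side [401.6 -10.7]
[(358, [570.0, -346.0]), (368, [536.0, -347.0]), (19, [188.0, 269.0]), (15, [167.0, -599.0]), (17, [83.0, 40.0]), (19, [78.0, 21.0]), (15, [76.0, 262.0]), (15, [72.0, 167.0]), (19, [70.0, 42.0]), (16, [66.0, -5.0]), (16, [67.0, -18.0]), (24, [67.0, -106.0]), (16, [67.0, -46.0]), (26, [61.0, -79.0]), (18, [63.0, -170.0]), (16, [70.0, -272.0]), (23, [63.0, 71.0]), (18, [61.0, 222.0]), (35, [58.0, -273.0]), (18, [53.0, 280.0]), (20, [55.0, 6.0]), (22, [50.0, -138.0]), (21, [41.0, 306.0]), (22, [42.0, 290.0]), (23, [38.0, -5.0]), (18, [35.0, -18.0]), (26, [34.0, -284.0]), (16, [37.0, -35.0]), (15, [24.0, 29.0]), (21, [18.0, -47.0]), (20, [20.0, -202.0]), (16, [17.0, 17.0]), (18, [19.0, -160.0]), (23, [15.0, -176.0]), (23, [15.0, -192.0]), (18, [7.0, -161.0]), (19, [2.0, -201.0]), (23, [3.0, -255.0]), (18, [0.0, -301.0]), (15, [-4.0, -147.0])]
(458.1, -186.9, 90) 0.9625585675239563 [ 448.3 -198.5]
(435.5, -387.6, 90) 0.8766684532165527 [ 438.2 -392.1]
(740, -115, 37) 0.823374330997467 [ 742.1 -118.3]
```

Run:
```python
from h import *
d=np.load("fin.npz");w=(d["img"],d["K"],d["R"],d["t"]);g=cv2.cvtColor(d["img"],cv2.COLOR_RGB2GRAY)
c=np.array([566,-300.8]);u=np.array([.9936,-.1132]);v=np.array([.1132,.9936])
# rectify the tub floor (z=30): rows u from +130 to -130, cols v from +110 to -110, 8 mm cells
ch=" .:-=+*#%@"
for a in range(80,-131,-10):
    print("%5d "%a+"".join(ch[min(9,int(g[int(round(p[1])),int(round(p[0]))])//26)] if 0<=p[1]<420 and 0<=p[0]<560 else "?" for p in [proj(w,np.r_[c+a*u+b*v,30.])[0] for b in range(130,-131,-5)]))
a=cam("side");b=cam("scene")
import cv2
old={"side":cv2.resize(cv2.imread("pics/side0.png")[:,:,::-1],(560,420),interpolation=cv2.INTER_AREA),"scene":cv2.resize(cv2.imread("pics/scene0.png")[:,:,::-1],(560,420),interpolation=cv2.INTER_AREA)}
for n,C in(("side",a),("scene",b)):
    df=(np.abs(cv2.GaussianBlur(C[0],(3,3),0).astype(int)-cv2.GaussianBlur(old[n],(3,3),0)).max(2)>45).astype(np.uint8)
    df=cv2.morphologyEx(df,cv2.MORPH_OPEN,np.ones((3,3)))
    k,l,st,ce=cv2.connectedComponentsWithStats(df)
    print(n,[(st[j].tolist(),back(C,ce[j],20)[:2].round().tolist()) for j in range(1,k) if st[j,4]>=25])
```

```text
80 ?????????????????????????????????????????????????????
   70 ???????????????????????????????????????????.:.+++++++
   60 ?????????????????????????=-*%%#:======:-::::.++++++++
   50 ???????+#===:----:*%+%%%+-==--.::====--:+++++++++++++
   40 #*****++#-==-----.#===-====-=******++++++++++++++++++
   30 #******++*--------+++++++-+*#=***+*++++++++++++++++++
   20 *#*#*##++#------::========:-::**++*++=--+*-*+++++++++
   10 #####*#++#-----.%%%%%%%%%%%%*:..........=::*+++++++++
    0 #######++#----:-%%%%%%%%%%%%=:..-+++++++++:::.+++++++
  -10 #######++#=-----%%%%%%%%%%%%#::=-+++--::+=::.++++++++
  -20 #######++#===---+++++++@##+-:#+==-.......=:::++++++++
  -30 #######*+**=============##***#=-......+=-::++++++++++
  -40 ########++#=============##*#+*=-***#*********++++++++
  -50 ########++#=============##***#######*********++++++++
  -60 ########++#=============##*#*####*#***+*+****++++++++
  -70 ########++#=======-=-=--:**********+****+****++++++++
  -80 ########++#-------------:**********+**+*+*****+++++++
  -90 %*######++#--------------****+****************++++++:
 -100 %%%#####*++=-----
[... 2186 characters left out ...]
159, 13, 7, 53], [115.0, -5.0]), ([150, 163, 56, 28, 465], [562.0, -403.0]), ([348, 162, 10, 7, 55], [86.0, 74.0]), ([318, 165, 40, 13, 320], [175.0, 48.0]), ([139, 180, 9, 6, 42], [648.0, -475.0]), ([136, 187, 41, 23, 279], [691.0, -363.0]), ([304, 197, 4, 7, 27], [396.0, 64.0]), ([278, 206, 3, 9, 27], [499.0, 27.0]), ([226, 211, 8, 8, 43], [614.0, -91.0]), ([324, 213, 41, 26, 430], [442.0, 255.0]), ([238, 215, 14, 10, 88], [605.0, -30.0]), ([342, 222, 37, 48, 460], [509.0, 335.0]), ([338, 243, 12, 8, 68], [543.0, 298.0]), ([328, 255, 13, 12, 77], [615.0, 307.0]), ([360, 262, 43, 29, 801], [592.0, 442.0]), ([336, 281, 18, 12, 141], [686.0, 387.0]), ([360, 300, 25, 20, 191], [708.0, 484.0])]
```

Call:
carry_out([
  [10,40,0,0,0.6],
  [10,40,0,0,0.6],
  [10,40,0,0,0.6],
  [10,30,0,0,0.6],
  [0,0,0,0,0.6],
  [0,0,0,0,0.6],
])

```text
t: 67.15
eef_pos: [443.1, -302.1, 287.9]
tcp_rot: [-3.141, 0.001, 0.001]
ft_force: [-0.5, 0.1, 0.4]
opening: 0.404
grip_force: 0.0
```

Run:
```python
from h import *
w=cam("wrist");g=cv2.cvtColor(w[0],cv2.COLOR_RGB2GRAY)
c=np.array([566,-300.8]);u=np.array([.9936,-.1132]);v=np.array([.1132,.9936])
ch=" .:-=+*#%@"
for a in range(180,-141,-8):
    print("%5d "%a+"".join(ch[min(9,int(g[int(round(p[1])),int(round(p[0]))])//26)] if 0<=p[1]<420 and 0<=p[0]<560 else "?" for p in [proj(w,np.r_[c+a*u+b*v,30.])[0] for b in range(170,-171,-4)]))
```

```text
180 ??????????????????????????????????????????????????????????????????????????????????????
  172 ??????????????????????????????????????????????????????????????????????????????????????
  164 ??????????????????????????????????????????????????????????????????????????????????????
  156 ??????????????????????????????????????????????????????????????????????????????????????
  148 ??????????????????????????????????????????????????????????????????????????????????????
  140 ??????????????????????????????????????????????????????????????????????????????????????
  132 ??????????????????????????????????????????????????????????????????????????????????????
  124 ??????????????????????????????????????????????????????????????????????????????????????
  116 ???????????????????????????????????????????????????????????????????????????===========
  108 ?????????????????????????????????????????????????????????***+*+**+++++#===============
  100 ????????????????????????????????????????=:%***=*=+##*+++==-#*=---:++++#===============
   92 ??????????????????????=-----+%%@%=--++---:%@==:*-----+#######*---:.+++#==
[... 2010 characters left out ...]
------**************************+++++#+++++++++++
  -92 =%%%%%%%%%%%%%###**------------------------**************************++++##+++++++++++
 -100 =%%%%%%%%%%%%%%%##*-----------------------:************************=-+++++#++++++++===
 -108 +%%%%%%%%%%%%%%%%*#------------------------=---------------------------+++####%%%%%%%%
 -116 =%%%%%%%%%%%%%%%%%#------------------------------------------------------+#+%%%%%%%%%%
 -124 =%%%%%%%%%%%%%%%%%#-----=----------------------------------::::+==***######*%%%%%%%%%%
 -132 +=%%%%%%%%%%%%%%%%#+------------::::==-**+##########*#*#%*###%%%%%%%%%%%%%%%%%%%%%%%%%
 -140 *=%%%%%%%%%%%%%%%%##########%**%##%%%%%%%%%%%%%%%%%%%%%%%%%%%%%%%%%%%%%%%%%%%%%%%%%%%%
```

```bash
python3 -c "
from cell import env
print(env.job_done())"
```

```text
the job is handed in; nothing more can be done
None
```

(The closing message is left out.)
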